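# Set up a screen-printing ink batch: tin to the code reader, cup turned over onto the scale

## Task

Get the station ready for weighing a new ink batch: move the ink tin, kept upright, off the scale onto the round pad of the code reader with its yellow mark facing the reader's window, and then turn the washed orange cup over and stand it mouth-up in the middle of the scale's plate. Leave everything else on the bench where it stands, and let go of both when done.

Things in the scene. Friction and masses are not known exactly. Their poses are not given: they have to be found in the camera images.
- orange_cup: the plastic mixing cup to turn over: orange, straight-sided and round, 60 mm outside diameter, 80 mm long, wall 3 mm, 90 g. It starts mouth-down on the blue mat. Origin: centre of its mouth (rim plane); its z axis runs from the mouth to the closed base, so z points up while it is mouth-down and must point down at the end
- orange_cup_base (a point): centre of the outer face of the orange cup's closed base, 80 mm from the mouth
- tin: closed ink tin, a cylinder of 60 mm diameter and 85 mm height, about 0.3 kg, steel with a black band and a bright lid. Starts upright on the scale's plate, at any yaw. Origin: centre of its underside; z up; its x axis points to the yellow mark, which is an upright yellow patch (24 mm wide) on the side, continued as a yellow stripe on the lid from the centre to that side
- tin_mark (a point): centre of the yellow patch on the tin's side, 30 mm from the tin's axis and 42 mm above its underside
- scale: fixed bench scale, 150 x 160 mm, 45 mm high to the top of its steel plate (140 x 150 mm). Origin: centre of its underside on the table; black display on its -x side
- scale_plate (a point): centre of the scale plate's top face, marked by a grey circle; 45 mm above the table
- reader: fixed code reader on a dark steel foot plate (6 mm high, from x = -55 to +140 mm and y = -50 to +50 mm of its own frame). The grey reader block (50 x 70 mm, top 76 mm above the table) stands at x = 85 to 135 mm; its dark window with a red line looks along the reader's own -x axis towards the pad. Origin: under the pad's centre, at table height
- reader_pad (a point): centre of the round pad (black disc with a yellow rim, 72 mm across) on the foot plate's top, 6 mm above the table; the tin belongs here
- reader_window (a point): centre of the reader's window, 85 mm from the pad's axis, 48 mm above the table
- mat: fixed blue drying mat, 220 x 180 x 4 mm, lying on the table; origin at the centre of its underside
- white_cup: bystander: a white cup like the orange one (60 mm diameter, 80 mm high), mouth-down on the mat; origin at the centre of its mouth, z up
- amber_jar: bystander: amber glass jar with white cap, 54 mm diameter, 75 mm high, on the mat; origin under its centre
- blue_jar: bystander: jar with blue cap, 56 mm diameter, 70 mm high; origin under its centre
- solvent: bystander: white bottle with red cap, 64 mm diameter, 170 mm high; origin under its centre
- can: bystander: can, 66 mm diameter, 100 mm high; origin under its centre
- tape: bystander: roll of blue tape lying flat, 90 mm outside diameter, 24 mm high; origin under its centre
- spatula: bystander: spatula lying flat, about 170 mm long along its x axis; origin at its middle on the table
Not all that is in view belongs to the job. Several things have the shape of the scale; the one meant has the colours described above.

How it is judged (in metres and radians):
On the way:
1. the tin stands upright at rest on the reader's pad with its mark facing the window, while the orange cup is not yet mouth-up (horizontal distance between tin and reader_pad below 0.012 m and z of tin in the frame of reader_pad below 0.005 m and angle between tin's own z axis and vertical below 0.08 rad and angle between the x axis of tin and the x axis of reader, either way round below 0.262 rad and distance between tin_mark and reader_window below 0.075 m and linear speed of tin below 0.02 m/s and angular speed of tin below 0.2 rad/s and angle between orange_cup's own z axis and vertical below 2.5 rad), for 0.2 s.
At the end, for the whole second after the job is handed in: Tin at rest, upright, within 12 mm of the pad's centre, mark facing the window within 15 degrees; orange cup at rest mouth-up on the scale's plate, upright within 6 degrees and within 25 mm of its centre. Bystanders not moved over 30 mm or tipped over (horizontal distance between tin and reader_pad below 0.012 m and z of tin in the frame of reader_pad below 0.005 m and angle between tin's own z axis and vertical below 0.08 rad and angle between the x axis of tin and the x axis of reader, either way round below 0.262 rad and distance between tin_mark and reader_window below 0.075 m and linear speed of each of tin, orange_cup below 0.02 m/s and angular speed of each of tin, orange_cup below 0.2 rad/s and angle between orange_cup's own z axis and vertical above 3.0366 rad and horizontal distance between orange_cup_base and scale_plate below 0.025 m and z of orange_cup_base in the frame of scale_plate between -0.005 and 0.005 m); the robot touches nothing.
It fails at once if a bystander is pushed more than 30 mm from its place (distance of any of white_cup, amber_jar, blue_jar, solvent, can, tape, spatula from where it was at the start of the episode above 0.03 m).
It fails at once if a standing bystander is tipped over (angle between any of white_cup, amber_jar, blue_jar, solvent, can's own z axis and vertical above 0.5 rad).
It fails at once if the ink tin is tipped by more than 40 degrees (angle between tin's own z axis and vertical above 0.7 rad).
It also fails if it takes over 72 s, if anything falls off the work surface, if the arm or the gripper's body presses on something with over 40 N, if the wrist force passes 120 N, or if a joint passes its speed limit or range.

## Robot

A 6-joint arm with a two-finger parallel gripper is mounted at the origin on the work surface. World frame = base frame: x ahead of the robot, y to its left, z up, the work surface at z = 0. Lengths are in m, angles in degrees, forces in N, time in s.
With the tool pointing down it reaches from about 0.425 to 1.125 m from the base axis. Payload 14.9 kg.
Tool frame: the origin (TCP) lies midway between the tips of the shut fingers; the grasp point (between the pads) lies 19 mm behind it; z points along the fingers, y is the direction in which the jaws open and shut (so a half turn about z gives the same grasp; the last joint's range is limited). The gripper opens to 91 mm and grips with 3 to 60 N. Pads are 32 mm wide; open, the fingers measure 118 mm over their backs; the gripper's body (76 mm by 178 mm) begins 60 mm behind the grasp point.
Start: joints at [73.493, 21.709, 99.362, -0, 58.929, -1.908], TCP at [0.176, 0.677, 0.214] pointing down, gripper open.
Joint ranges: [-158.91, 158.91], [-42.39, 125.64], [0.06, 152.35], [-60.88, 240.88], [17.5, 164.5], [-176.32, 176.32]. Speed limits (degrees/s): [108.29, 108.29, 136.94, 180, 180, 180].

## Interface

Orientations are given as a 3x3 rotation matrix whose columns are the frame's x, y, z axes.
In Python, from cell import * gives the robot as it stands. The module is installed in compiled form; this text tells all that it offers.
- The arm moves only by the tool send_rows, never from a script. Its argument "commands" is a list of rows, each an object of numbers: "tx", "ty", "tz": the shift along the tool's x, y, z each as a share of 60 cm, from -1 to 1; "yaw": the turn about the tool's z as a share of pi rad, from -1 to 1; "gripper": the opening, from 0 (shut) to 1 (fully open). In form: [{"tx": .., "ty": .., "tz": .., "yaw": .., "gripper": ..}, ...]. A call has 1 to 20 rows; each row is the pose to reach, as a shift and turn from the pose commanded when the call began, along the tool's axes at that moment, turning the shorter way round; what a row does not reach only later rows make up. A row lasts 1/8 s, in which the tool goes at most 62.5 mm and 10.7 degrees, less where a joint would pass 70% of its speed; a pose out of reach is approached as far as the arm can. A call with a number of a shift or a turn outside -1 to 1 is refused whole. A call with a gripper value outside its range is refused whole. The fingers move at their own pace and stop on an object; the grip force is fixed at half the most. Time passes only in rows, so rows that repeat a pose let the fingers close. It gives the time, the measured TCP pose, the force and the opening at its end, in the units of the state.
- read_state(): the state, without advancing time (a new reading comes with each control period).
- read_camera(name): name is "side" or "top"; returns the picture (400x640x3 uint8, red, green, blue); there is no depth.
- camera_info(name): a dict with "vfov" (degrees; the focal length in pixels is half the picture's height over the tangent of half this angle, whatever the lens; pixels are square), "cx", "cy" (the principal point, pixels), "dist_coeffs" ([k1, k2, p1, p2, k3] as OpenCV has them; the pictures are not rectified), "camera_from_world" (4x4, takes a point from world to camera coordinates). Camera axes: x right, y up, looking along -z (the intrinsics and any distortion apply to the point x, -y, -z); pixel columns grow to the right and rows downward; lengths in m; the calibration is good to about 2 mm. A picture is of the moment at which its call begins. camera_info takes no time and is no camera call.
- job_done(): hands the job in, once; it reports no verdict.
Trained networks look in the newest picture that a camera, given by its name, has taken for a name from the list of things; names that differ only in an ending like _2 or _b are one class to them, and where a whole thing is asked for, a point or a joint stands for the part that bears it (a point fixed in the world has none). Each returns a list of dicts, best first, with "p" (0 to 1); they miss things now and then, are a little off and sometimes report something else, mostly with a low value. They report only what shows in the picture. A call takes as long as a camera call. They do not tell look-alikes from the thing itself.
- silhouettes(camera, name): "mask" (400x640 bool, what is visible of it) and "bbox" ([left, top, right, bottom] in pixels, round what is visible of it).
The state is a dict: "clock": time; "joints": joint angles; "joint_velocities": joint speeds; "joint_torque": joint torques, N m; "ee_pos": TCP position; "orientation": TCP orientation; "ft_force": force on the tool from outside, world axes, zero at the start; "ft_torque": the same for the moment, N m; "grip_width": finger opening in m.
Only numpy, scipy, OpenCV 4.12 (cv2) and the standard library are available. Lean on these libraries where they do the work, as an engineer would, in place of code of your own. Each camera call takes 0.05 s, during which the arm holds its last target. There are 200 camera calls.

## Working session

There is one attempt and no reset: what is moved stays moved. The work goes in short steps, Python scripts to look and compute and a tool call to move; the robot and the scene stay as the last step left them, time stands still between calls to the robot, and variables do not carry over. Pictures are saved under pics/ and viewed, about 8 in all and at most 12, crops included, and the job is handed in when it is done.

Besides the shell and the picture viewer there is one more tool, called after ">>>" as name([rows], argument=value, ...), one row to a line, values as JSON. send_rows: Moves the arm, as the interface text tells. Its arguments: {"type":"object","properties":{"commands":{"type":"array"}},"required":["commands"]}

```bash
mkdir -p pics; cat > h.py <<'E'
from cell import *
import numpy as np, cv2
def cam(n):
    c=camera_info(n); f=200/np.tan(np.radians(c["vfov"])/2)
    K=np.array([[f,0,c["cx"]],[0,f,c["cy"]],[0,0,1]]); T=np.diag([1,-1,-1,1.])@np.array(c["camera_from_world"])
    return K,np.array(c["dist_coeffs"],float),T
def ray(n,px,z):
    K,d,T=cam(n); u=cv2.undistortPoints(np.array(px,float).reshape(-1,1,2),K,d).reshape(-1,2)
    R,t=T[:3,:3],T[:3,3]; o=-R.T@t; D=np.c_[u,np.ones(len(u))]@R
    return o+D*((z-o[2])/D[:,2])[:,None]
def proj(n,P):
    K,d,T=cam(n); return cv2.projectPoints(np.array(P,float).reshape(-1,1,3),cv2.Rodrigues(T[:3,:3])[0],T[:3,3],K,d)[0].reshape(-1,2)
def fitcyl(n,mask,r,h,z0,guess):
    # fit xy of an upright cylinder by matching bbox of the mask
    from scipy.optimize import least_squares
    ys,xs=np.nonzero(mask); bb=np.array([xs.min(),ys.min(),xs.max()+1,ys.max()+1])
    a=np.linspace(0,2*np.pi,60)
    def f(p):
        P=np.concatenate([np.c_[p[0]+r*np.cos(a),p[1]+r*np.sin(a),0*a+z] for z in(z0,z0+h)]); q=proj(n,P)
        return np.r_[q.min(0),q.max(0)]-bb
    s=least_squares(f,guess); return s.x,np.abs(s.fun).max()
def snap(n,name,crop=None,s=1):
    im=read_camera(n); 
    if crop: l,t,r,b=crop; im=im[t:b,l:r]
    im=cv2.resize(im,None,fx=s,fy=s,interpolation=cv2.INTER_CUBIC); cv2.imwrite(f"pics/{name}.png",im[:,:,::-1])
E
python3 - <<'E'
from h import *
snap("top","t0"); snap("side","s0")
Z={"orange_cup":(.03,.08,.004),"tin":(.03,.085,.045),"white_cup":(.03,.08,.004),"amber_jar":(.027,.075,.004),"blue_jar":(.028,.07,0),"solvent":(.032,.17,0),"can":(.033,.1,0),"tape":(.045,.024,0)}
for c in("top","side"):
    K,d,T=cam(c); print(c,"pos",(-T[:3,:3].T@T[:3,3]).round(3),K[0,0].round(1),d)
    for n in list(Z)+["scale","reader","mat","spatula"]:
        for o in silhouettes(c,n)[:3]:
            if o["p"]<.2: continue
            s=""
            if n in Z:
                r,h,z=Z[n]; b=o["bbox"]; g=ray(c,[(b[0]+b[2])/2,(b[1]+b[3])/2],z+h/2)[0][:2]
                x,e=fitcyl(c,o["mask"],r,h,z,g); s=f"{x.round(3)} err{e:.1f}"
            print(n,round(o["p"],2),np.array(o["bbox"]).round(),s)
print(read_state())
E
```

```text
top pos [0.383 0.004 1.028] 390.3 [-0.0424823  0.         0.         0.         0.       ]
orange_cup 0.76 [426. 182. 459. 207.] [ 0.54 -0.28] err0.3
tin 0.89 [203. 195. 238. 222.] [0.504 0.272] err0.3
white_cup 0.77 [410. 228. 447. 255.] [ 0.42  -0.241] err0.2
white_cup 0.34 [234. 260. 298. 292.] [0.343 0.169] err18.5
amber_jar 0.68 [452. 233. 478. 256.] [ 0.416 -0.329] err1.9
blue_jar 0.84 [315. 243. 339. 265.] [0.398 0.015] err0.6
blue_jar 0.62 [434. 132. 470. 165.] [ 0.666 -0.314] err3.0
blue_jar 0.4 [206. 193. 237. 225.] [0.512 0.288] err2.6
solvent 0.57 [256.  85. 279. 130.] [0.758 0.162] err4.4
solvent 0.2 [208. 194. 239. 223.] [0.502 0.268] err6.4
can 0.85 [387. 105. 418. 142.] [ 0.731 -0.18 ] err0.8
tape 0.59 [434. 132. 470. 169.] [ 0.672 -0.32 ] err0.2
scale 0.94 [188. 176. 260. 244.] 
scale 0.58 [140. 261. 214. 340.] 
scale 0.29 [323. 131. 383. 214.] 
reader 0.59 [324. 133. 381. 215.] 
reader 0.23 [388. 105. 415. 140.] 
mat 0.57 [404. 178. 479. 265.] 
spatula 0.82 [233. 260. 299. 290.] 
side pos [ 0.281 -0.976  0.667] 442.7 [-0.11965171  0.          0.          0.         
[... 1059 characters left out ...]
,
        5.89285814e+01, -1.90741875e+00]), 'joint_velocities': array([-0.00622932,  0.09278012,  0.1681759 ,  0.03684227, -0.01409576,
        0.13747398]), 'joint_torque': array([ 5.47605057e-03, -7.63632488e+01, -4.34765911e+01,  6.52753492e-02,
        3.88339581e-02,  1.23737777e-06]), 'ee_pos': array([0.17643806, 0.67740861, 0.21392483]), 'orientation': array([[-9.67709579e-01,  2.52067790e-01, -2.08914977e-05],
       [ 2.52067790e-01,  9.67709579e-01, -1.13514262e-05],
       [ 1.73555735e-05, -1.62509575e-05, -1.00000000e+00]]), 'ft_force': array([-0.34445562,  1.64555633, -0.02875092]), 'ft_torque': array([-0.00438519,  0.00143437, -0.04260841]), 'grip_width': 0.09110998859449526}
```

View pics/t0.png

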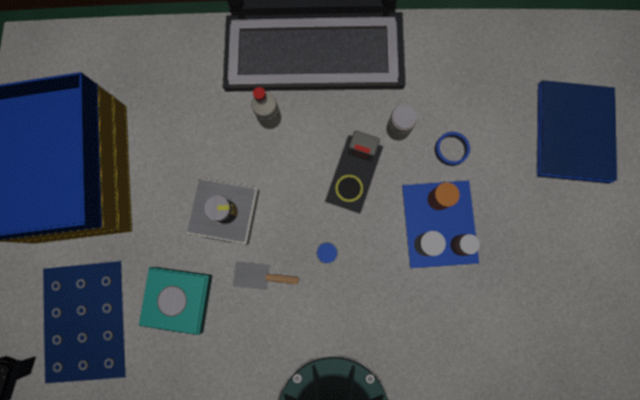

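View pics/s0.png

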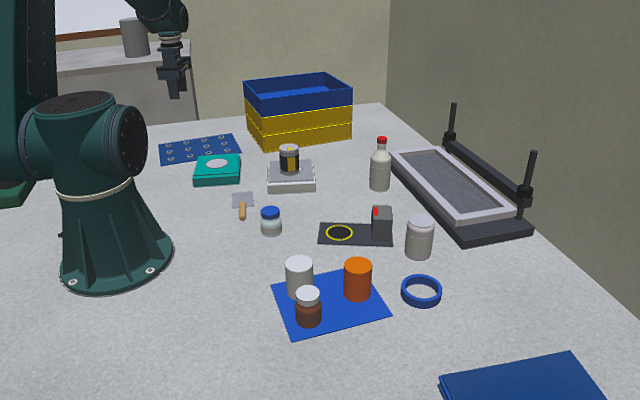

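Top view: tin (217,208) on the grey scale, with its stripe pointing image-right. The pad ring is at (349,187) with the reader block up-right of it at (364,143), and the orange cup is at (446,195) on the mat. The teal scale is a decoy.

```bash
python3 - <<'E'
from h import *
im=read_camera("top"); l,t,r,b=180,120,400,250
c=cv2.resize(im[t:b,l:r],None,fx=3.6,fy=3.6,interpolation=cv2.INTER_CUBIC); cv2.imwrite("pics/t1.png",c[:,:,::-1])
hsv=cv2.cvtColor(im,cv2.COLOR_RGB2HSV)
y=((hsv[...,0]>20)&(hsv[...,0]<36)&(hsv[...,1]>120)&(hsv[...,2]>70))
ring=y.copy(); ring[:,:330]=0; ring[:,370:]=0; ring[:165]=0; ring[215:]=0
P=ray("top",np.argwhere(ring)[:,::-1],.006)[:,:2]
A=np.c_[2*P,np.ones(len(P))]; s=np.linalg.lstsq(A,(P**2).sum(1),rcond=None)[0]; print("pad",s[:2].round(4),"r",np.sqrt(s[2]+s[:2]@s[:2]),len(P))
red=((hsv[...,0]<8)|(hsv[...,0]>172))&(hsv[...,1]>120)&(hsv[...,2]>80); red[:,:340]=0; red[:,390:]=0;red[:120]=0;red[180:]=0
w=ray("top",[np.argwhere(red)[:,::-1].mean(0)],.055)[0]; v=w[:2]-s[:2]; print("red",w.round(3),"dir",np.degrees(np.arctan2(v[1],v[0])).round(1),np.hypot(*v))
tin=y.copy(); tin[:,:190]=0; tin[:,250:]=0; tin[:180]=0;tin[240:]=0
q=np.argwhere(tin)[:,::-1]; w=ray("top",q,.13)[:,:2]; print("tinY",len(q),q.mean(0)); v=w.mean(0)-[.503,.271]; print(w.mean(0),np.degrees(np.arctan2(v[1],v[0])))
for n in("reader","scale","mat"):
  o=silhouettes("top",n)
  for k in o[:2]:
    rr=cv2.minAreaRect(np.argwhere(k["mask"])[:,::-1].astype(np.float32)); bx=cv2.boxPoints(rr); print(n,k["p"],ray("top",bx,{"reader":.006,"scale":.045,"mat":.004}[n])[:,:2].round(3).tolist())
E
```

```text
pad [ 0.5711 -0.0429] r 0.033145430042633636 197
red [ 0.665 -0.076  0.055] dir -19.4 0.09898893693160628
tinY 42 [223.11904762 207.33333333]
[0.50395452 0.25718254] -86.04824078877002
reader 0.71 [[0.536, 0.024], [0.741, -0.046], [0.704, -0.145], [0.502, -0.073]]
reader 0.6 [[0.428, 0.044], [0.428, -0.011], [0.374, -0.01], [0.374, 0.044]]
scale 0.67 [[0.447, 0.375], [0.598, 0.354], [0.566, 0.187], [0.418, 0.211]]
scale 0.55 [[0.218, 0.487], [0.37, 0.471], [0.346, 0.303], [0.195, 0.322]]
mat 0.74 [[0.58, -0.182], [0.596, -0.369], [0.371, -0.376], [0.356, -0.196]]
```

View pics/t1.png

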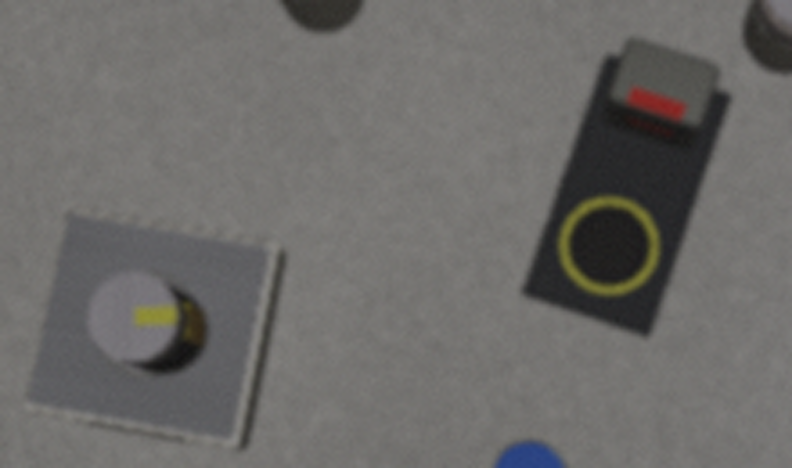

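```bash
cat >> h.py <<'E'
def cmd(*targets):
    # each target: x,y,z, desired world angle of tool y (deg)
    s=read_state(); R=np.array(s["orientation"]); p=np.array(s["ee_pos"]); a0=np.degrees(np.arctan2(R[1,1],R[0,1]))
    print("clock",round(s["clock"],2),"pos",p.round(4),"ydir",a0.round(2),"w",round(s["grip_width"],4),"F",np.round(s["ft_force"],1))
    for x,y,z,a in targets:
        d=R.T@(np.array([x,y,z])-p)/.6; w=-((a-a0+180)%360-180)/180
        print((x,y,z,a),"->",dict(tx=d[0].round(4),ty=d[1].round(4),tz=d[2].round(4),yaw=round(w,4)))
E
python3 - <<'E'
from h import *
cmd((.3,.38,.214,4),(.504,.272,.18,4))
a=ray("top",np.array([[68,212],[278,243],[240,442],[28,405]])/3.6+[180,120],.043); print(a.round(3).tolist(),a.mean(0))
print(ray("top",np.array([[132,315]])/3.6+[180,120],.13))
E
```

```text
clock 1.5 pos [0.1765 0.6774 0.2139] ydir 75.4 w 0.0914 F [-0.6 -0.4  0.1]
(0.3, 0.38, 0.214, 4) -> {'tx': np.float64(-0.3242), 'ty': np.float64(-0.4277), 'tz': np.float64(-0.0001), 'yaw': np.float64(0.3967)}
(0.504, 0.272, 0.18, 4) -> {'tx': np.float64(-0.6986), 'ty': np.float64(-0.5162), 'tz': np.float64(0.0566), 'yaw': np.float64(0.3967)}
[[0.591, 0.348, 0.043], [0.567, 0.194, 0.043], [0.425, 0.218, 0.043], [0.451, 0.371, 0.043]] [0.50838125 0.28312967 0.043     ]
[[0.50364271 0.27249724 0.13      ]]
```

>>> send_rows([
  {"tx": -0.3242,"ty": -0.4277,"tz": 0,"yaw": 0.3967,"gripper": 1},
  {"tx": -0.3242,"ty": -0.4277,"tz": 0,"yaw": 0.3967,"gripper": 1},
  {"tx": -0.3242,"ty": -0.4277,"tz": 0,"yaw": 0.3967,"gripper": 1},
  {"tx": -0.3242,"ty": -0.4277,"tz": 0,"yaw": 0.3967,"gripper": 1},
  {"tx": -0.3242,"ty": -0.4277,"tz": 0,"yaw": 0.3967,"gripper": 1},
  {"tx": -0.3242,"ty": -0.4277,"tz": 0,"yaw": 0.3967,"gripper": 1},
  {"tx": -0.6986,"ty": -0.5162,"tz": 0.0566,"yaw": 0.3967,"gripper": 1},
  {"tx": -0.6986,"ty": -0.5162,"tz": 0.0566,"yaw": 0.3967,"gripper": 1},
  {"tx": -0.6986,"ty": -0.5162,"tz": 0.0566,"yaw": 0.3967,"gripper": 1},
  {"tx": -0.6986,"ty": -0.5162,"tz": 0.0566,"yaw": 0.3967,"gripper": 1},
  {"tx": -0.6986,"ty": -0.5162,"tz": 0.0566,"yaw": 0.3967,"gripper": 1},
  {"tx": -0.6986,"ty": -0.5162,"tz": 0.0566,"yaw": 0.3967,"gripper": 1},
  {"tx": -0.6986,"ty": -0.5162,"tz": 0.0566,"yaw": 0.3967,"gripper": 1},
])

```text
clock: 3.12
ee_pos: [0.5032, 0.2726, 0.1802]
orientation: [[-0.071, 0.997, 0.0], [0.997, 0.071, 0.0], [0.0, 0.0, -1.0]]
ft_force: [-0.1, -0.4, 0.5]
grip_width: 0.0912
```

```bash
python3 - <<'E'
from h import *
a=np.linspace(0,6.28,60)
for y in(.262,.272):
  P=np.concatenate([np.c_[.504+.03*np.cos(a),y+.03*np.sin(a),0*a+z] for z in(.045,.13)]); q=proj("side",P); print(y,q.min(0),q.max(0))
snap("side","s1",(220,90,360,210),5)
cmd((.504,.271,.076,4))
E
```

```text
0.262 [278.98060932 143.52119936] [299.46021687 176.43943938]
0.272 [278.4073197  142.33931807] [298.77864783 175.04191624]
clock 3.17 pos [0.5033 0.2727 0.1802] ydir 4.07 w 0.0915 F [-0.6  0.2 -0.1]
(0.504, 0.271, 0.076, 4) -> {'tx': np.float64(-0.0029), 'ty': np.float64(0.001), 'tz': np.float64(0.1737), 'yaw': np.float64(0.0004)}
```

View pics/s1.png

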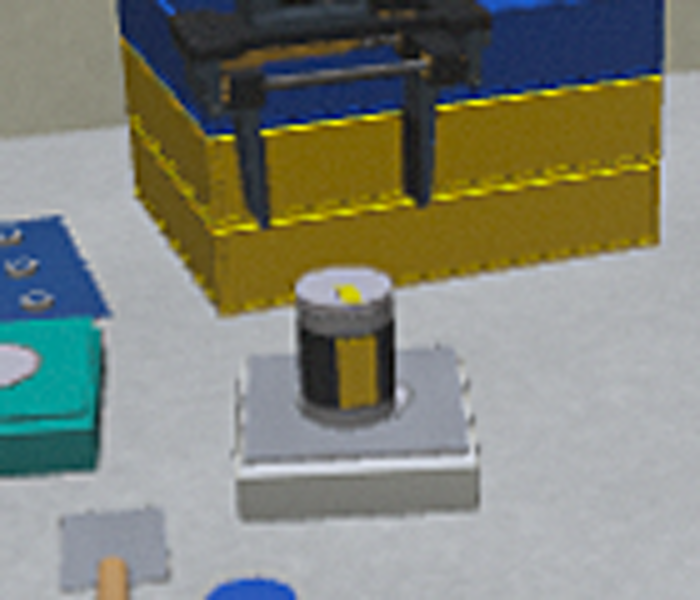

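Tin axis matches the estimate (rows 143–175, columns 279–299). Its mark faces about -86° in both views, so I'll pick it.

>>> send_rows([
  {"tx": -0.003,"ty": 0.001,"tz": 0.08,"yaw": 0,"gripper": 1},
  {"tx": -0.003,"ty": 0.001,"tz": 0.174,"yaw": 0,"gripper": 1},
  {"tx": -0.003,"ty": 0.001,"tz": 0.174,"yaw": 0,"gripper": 1},
  {"tx": -0.003,"ty": 0.001,"tz": 0.174,"yaw": 0,"gripper": 1},
  {"tx": -0.003,"ty": 0.001,"tz": 0.174,"yaw": 0,"gripper": 0},
  {"tx": -0.003,"ty": 0.001,"tz": 0.174,"yaw": 0,"gripper": 0},
  {"tx": -0.003,"ty": 0.001,"tz": 0.174,"yaw": 0,"gripper": 0},
  {"tx": -0.003,"ty": 0.001,"tz": 0.174,"yaw": 0,"gripper": 0},
  {"tx": -0.003,"ty": 0.001,"tz": 0.174,"yaw": 0,"gripper": 0},
  {"tx": -0.003,"ty": 0.001,"tz": 0.174,"yaw": 0,"gripper": 0},
  {"tx": -0.003,"ty": 0.001,"tz": 0.1,"yaw": 0,"gripper": 0},
  {"tx": -0.003,"ty": 0.001,"tz": 0.0,"yaw": 0,"gripper": 0},
  {"tx": -0.003,"ty": 0.001,"tz": -0.05,"yaw": 0,"gripper": 0},
])

```text
clock: 4.8
ee_pos: [0.5054, 0.2706, 0.2129]
orientation: [[-0.07, 0.998, 0.002], [0.998, 0.07, 0.001], [0.001, 0.003, -1.0]]
ft_force: [0.6, -0.4, -4.3]
grip_width: 0.0597
```

```bash
python3 - <<'E'
from h import *
im=read_camera("top")
for c in("top","side"):
  if c=="side": read_camera(c)
  for o in silhouettes(c,"tin")[:2]:
    print(c,o["p"],o["bbox"]); s=read_state(); z0=s["ee_pos"][2]-.031
    print(fitcyl(c,o["mask"],.03,.085,z0,s["ee_pos"][:2]))
# scale plate grey circle look
cv2.imwrite("pics/t2.png",cv2.resize(im[165:255,180:270],None,fx=5,fy=5,interpolation=cv2.INTER_CUBIC)[:,:,::-1])
cmd((.5715,-.043,.20,70.8),(.5715,-.043,.06,70.8))
E
```

```text
top 0.53 [208.1, 188.8, 224.3, 215.5]
(array([0.49976618, 0.24266878]), np.float64(12.495601773193926))
side 0.92 [276.7, 100.7, 296.8, 134.8]
(array([0.50841251, 0.27294172]), np.float64(0.647390171194445))
clock 5.0 pos [0.5044 0.2701 0.2093] ydir 3.99 w 0.0596 F [-0.2 -0.8 -3.7]
(0.5715, -0.043, 0.2, 70.8) -> {'tx': np.float64(-0.5283), 'ty': np.float64(0.0753), 'tz': np.float64(0.0155), 'yaw': np.float64(-0.3711)}
(0.5715, -0.043, 0.06, 70.8) -> {'tx': np.float64(-0.5283), 'ty': np.float64(0.0754), 'tz': np.float64(0.2488), 'yaw': np.float64(-0.3711)}
```

>>> send_rows([
  {"tx": -0.528,"ty": 0.0755,"tz": 0.0155,"yaw": -0.371,"gripper": 0},
  {"tx": -0.528,"ty": 0.0755,"tz": 0.0155,"yaw": -0.371,"gripper": 0},
  {"tx": -0.528,"ty": 0.0755,"tz": 0.0155,"yaw": -0.371,"gripper": 0},
  {"tx": -0.528,"ty": 0.0755,"tz": 0.0155,"yaw": -0.371,"gripper": 0},
  {"tx": -0.528,"ty": 0.0755,"tz": 0.0155,"yaw": -0.371,"gripper": 0},
  {"tx": -0.528,"ty": 0.0755,"tz": 0.0155,"yaw": -0.371,"gripper": 0},
  {"tx": -0.528,"ty": 0.0755,"tz": 0.0155,"yaw": -0.371,"gripper": 0},
  {"tx": -0.528,"ty": 0.0755,"tz": 0.0155,"yaw": -0.371,"gripper": 0},
  {"tx": -0.528,"ty": 0.0755,"tz": 0.15,"yaw": -0.371,"gripper": 0},
  {"tx": -0.528,"ty": 0.0755,"tz": 0.249,"yaw": -0.371,"gripper": 0},
  {"tx": -0.528,"ty": 0.0755,"tz": 0.249,"yaw": -0.371,"gripper": 0},
  {"tx": -0.528,"ty": 0.0755,"tz": 0.249,"yaw": -0.371,"gripper": 0},
])

```text
clock: 6.5
ee_pos: [0.5718, -0.0423, 0.0604]
orientation: [[-0.944, 0.33, -0.002], [0.33, 0.944, 0.0], [0.002, -0.0, -1.0]]
ft_force: [-0.1, 0.3, -2.6]
grip_width: 0.0597
```

```bash
python3 - <<'E'
from h import *
im=read_camera("top"); t=cv2.resize(im[155:265,170:410],None,fx=3.2,fy=3.2)
s=read_camera("side"); s2=cv2.resize(s[160:260,290:440],None,fx=3.2,fy=3.2); c=np.zeros((t.shape[0]+s2.shape[0],768,3),np.uint8); c[:t.shape[0]]=t[:,:768]; c[t.shape[0]:,:s2.shape[1]]=s2[:,:768]
cv2.imwrite("pics/p3.png",c[:,:,::-1])
st=read_state()
for o in silhouettes("side","tin")[:1]: print(o["p"],o["bbox"],fitcyl("side",o["mask"],.03,.085,st["ee_pos"][2]-.031,st["ee_pos"][:2]))
cmd((.5715,-.043,.0375,70.8))
E
```

```text
0.59 [325.8, 205.2, 351.0, 233.9] (array([ 0.5614047 , -0.07740315]), np.float64(7.778929010906609))
clock 6.65 pos [ 0.5735 -0.0426  0.0628] ydir 70.75 w 0.0597 F [ 0.1 -0.2 -2.8]
(0.5715, -0.043, 0.0375, 70.8) -> {'tx': np.float64(0.0031), 'ty': np.float64(-0.0017), 'tz': np.float64(0.0421), 'yaw': np.float64(-0.0003)}
```

View pics/p3.png

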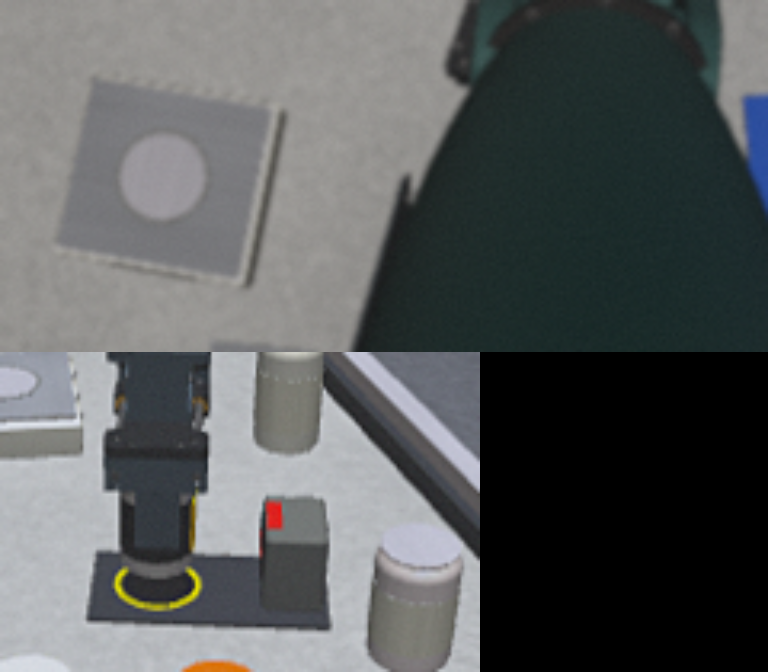

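>>> send_rows([
  {"tx": 0,"ty": 0,"tz": 0.02,"yaw": 0,"gripper": 0},
  {"tx": 0,"ty": 0,"tz": 0.033,"yaw": 0,"gripper": 0},
  {"tx": 0,"ty": 0,"tz": 0.039,"yaw": 0,"gripper": 0},
  {"tx": 0,"ty": 0,"tz": 0.039,"yaw": 0,"gripper": 0},
  {"tx": 0,"ty": 0,"tz": 0.039,"yaw": 0,"gripper": 0},
])

```text
clock: 7.28
ee_pos: [0.572, -0.0426, 0.0371]
orientation: [[-0.944, 0.329, -0.0], [0.329, 0.944, 0.0], [0.0, -0.0, -1.0]]
ft_force: [0.4, -0.3, -2.3]
grip_width: 0.0596
```

```bash
python3 - <<'E'
from h import *
cmd()
print(proj("side",[[.5711,-.0429,.006],[.5718,-.0425,.032]]),ray("side",[[290+158/3.2,160+233/3.2]],.006),ray("top",[[170+163/3.2,155+177/3.2]],.045))
E
```

```text
clock 7.28 pos [ 0.572  -0.0426  0.0371] ydir 70.77 w 0.0596 F [ 0.4 -0.3 -2.3]
[[338.2489795  231.30848113]
 [338.55801993 222.98009686]] [[ 0.57190606 -0.05049516  0.006     ]] [[0.50770158 0.28656348 0.045     ]]
```

>>> send_rows([
  {"tx": 0,"ty": -0.002,"tz": 0.002,"yaw": 0,"gripper": 0},
  {"tx": 0,"ty": -0.002,"tz": 0.0035,"yaw": 0,"gripper": 0},
  {"tx": 0,"ty": -0.002,"tz": 0.0035,"yaw": 0,"gripper": 0},
])

```text
clock: 7.65
ee_pos: [0.5722, -0.0429, 0.0369]
orientation: [[-0.944, 0.33, 0.0], [0.33, 0.944, 0.001], [-0.0, 0.001, -1.0]]
ft_force: [-10.2, 12.4, 32.7]
grip_width: 0.0599
```

>>> send_rows([
  {"tx": 0,"ty": 0,"tz": -0.001,"yaw": 0,"gripper": 1},
  {"tx": 0,"ty": 0,"tz": -0.001,"yaw": 0,"gripper": 1},
  {"tx": 0,"ty": 0,"tz": -0.001,"yaw": 0,"gripper": 1},
  {"tx": 0,"ty": 0,"tz": -0.001,"yaw": 0,"gripper": 1},
  {"tx": 0,"ty": 0,"tz": -0.08,"yaw": 0,"gripper": 1},
  {"tx": 0,"ty": 0,"tz": -0.17,"yaw": 0,"gripper": 1},
  {"tx": 0,"ty": 0,"tz": -0.27,"yaw": 0,"gripper": 1},
  {"tx": 0,"ty": 0,"tz": -0.27,"yaw": 0,"gripper": 1},
])

```text
clock: 8.65
ee_pos: [0.5741, -0.044, 0.2018]
orientation: [[-0.944, 0.329, 0.007], [0.329, 0.944, -0.001], [-0.007, 0.002, -1.0]]
ft_force: [0.4, -0.0, 0.2]
grip_width: 0.091
```

```bash
python3 - <<'E'
from h import *
for c in("side","top"):
  read_camera(c)
  for n,r,h,z in(("tin",.03,.085,.006),("orange_cup",.03,.08,.004)):
   for o in silhouettes(c,n)[:1]: print(c,n,o["p"],o["bbox"],fitcyl(c,o["mask"],r,h,z,[.57,-.04] if n=="tin" else [.54,-.28]))
im=read_camera("side"); l,t=320,180
cv2.imwrite("pics/p4.png",cv2.resize(im[180:260,300:420],None,fx=5,fy=5,interpolation=cv2.INTER_CUBIC)[:,:,::-1])
q=proj("side",[[.5711,-.0429,.006]]); print("pad px in crop",(q-[300,180])*5)
cmd((.54,-.282,.20,70.8),(.54,-.282,.02,70.8))
E
```

```text
side tin 0.75 [327.2, 199.5, 348.6, 240.4] (array([ 0.56866358, -0.05020202]), np.float64(0.5931501730640036))
side orange_cup 0.86 [340.7, 253.3, 372.1, 303.0] (array([ 0.53947179, -0.28266821]), np.float64(0.6883174513968129))
top orange_cup 0.59 [427.8, 178.6, 460.3, 207.4] (array([ 0.54005018, -0.28020245]), np.float64(0.27300058977186836))
pad px in crop [[191.24489748 256.54240563]]
clock 9.0 pos [ 0.571  -0.0437  0.1958] ydir 70.77 w 0.0913 F [0.8 0.4 0.4]
(0.54, -0.282, 0.2, 70.8) -> {'tx': np.float64(-0.0821), 'ty': np.float64(-0.392), 'tz': np.float64(-0.007), 'yaw': np.float64(-0.0002)}
(0.54, -0.282, 0.02, 70.8) -> {'tx': np.float64(-0.0827), 'ty': np.float64(-0.3919), 'tz': np.float64(0.293), 'yaw': np.float64(-0.0002)}
```

View pics/p4.png

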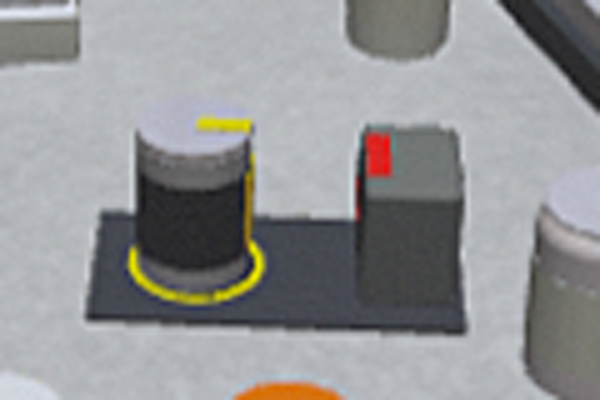

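The tin stands centred in the ring to about 3 mm, with its stripe toward the red window line. Next is the cup.

>>> send_rows([
  {"tx": -0.0825,"ty": -0.392,"tz": 0,"yaw": 0,"gripper": 1},
  {"tx": -0.0825,"ty": -0.392,"tz": 0,"yaw": 0,"gripper": 1},
  {"tx": -0.0825,"ty": -0.392,"tz": 0,"yaw": 0,"gripper": 1},
  {"tx": -0.0825,"ty": -0.392,"tz": 0,"yaw": 0,"gripper": 1},
  {"tx": -0.0825,"ty": -0.392,"tz": 0,"yaw": 0,"gripper": 1},
  {"tx": -0.0825,"ty": -0.392,"tz": 0,"yaw": 0,"gripper": 1},
  {"tx": -0.0825,"ty": -0.392,"tz": 0.1,"yaw": 0,"gripper": 1},
  {"tx": -0.0825,"ty": -0.392,"tz": 0.2,"yaw": 0,"gripper": 1},
  {"tx": -0.0825,"ty": -0.392,"tz": 0.293,"yaw": 0,"gripper": 1},
  {"tx": -0.0825,"ty": -0.392,"tz": 0.293,"yaw": 0,"gripper": 1},
  {"tx": -0.0825,"ty": -0.392,"tz": 0.293,"yaw": 0,"gripper": 0},
  {"tx": -0.0825,"ty": -0.392,"tz": 0.293,"yaw": 0,"gripper": 0},
  {"tx": -0.0825,"ty": -0.392,"tz": 0.293,"yaw": 0,"gripper": 0},
  {"tx": -0.0825,"ty": -0.392,"tz": 0.293,"yaw": 0,"gripper": 0},
  {"tx": -0.0825,"ty": -0.392,"tz": 0.293,"yaw": 0,"gripper": 0},
])

```text
clock: 10.88
ee_pos: [0.5417, -0.2825, 0.0228]
orientation: [[-0.944, 0.329, 0.002], [0.329, 0.944, -0.001], [-0.002, -0.0, -1.0]]
ft_force: [-0.7, 3.1, 13.5]
grip_width: 0.0603
```

```bash
python3 - <<'E'
from h import *
cmd((.54,-.282,.2,70.8))
E
```

```text
clock 10.88 pos [ 0.5417 -0.2825  0.0228] ydir 70.77 w 0.0603 F [-0.7  3.1 13.5]
(0.54, -0.282, 0.2, 70.8) -> {'tx': np.float64(0.0025), 'ty': np.float64(-0.0003), 'tz': np.float64(-0.2953), 'yaw': np.float64(-0.0002)}
```

>>> send_rows([
  {"tx": 0,"ty": 0,"tz": -0.1,"yaw": 0,"gripper": 0},
  {"tx": 0,"ty": 0,"tz": -0.2,"yaw": 0,"gripper": 0},
  {"tx": 0,"ty": 0,"tz": -0.295,"yaw": 0,"gripper": 0},
  {"tx": 0,"ty": 0,"tz": -0.295,"yaw": 0,"gripper": 0},
])

```text
clock: 11.38
ee_pos: [0.543, -0.2834, 0.2035]
orientation: [[-0.944, 0.329, 0.007], [0.329, 0.944, -0.004], [-0.008, -0.002, -1.0]]
ft_force: [0.2, -0.2, -1.9]
grip_width: 0.0602
```

```bash
python3 - <<'E'
from h import *
cmd((.487,.157,.2,-9.2),(.487,.157,.075,-9.2))
E
```

```text
clock 11.38 pos [ 0.543  -0.2834  0.2035] ydir 70.77 w 0.0602 F [ 0.2 -0.2 -1.9]
(0.487, 0.157, 0.2, -9.2) -> {'tx': np.float64(0.3299), 'ty': np.float64(0.6623), 'tz': np.float64(0.0022), 'yaw': np.float64(0.4443)}
(0.487, 0.157, 0.075, -9.2) -> {'tx': np.float64(0.3315), 'ty': np.float64(0.6626), 'tz': np.float64(0.2106), 'yaw': np.float64(0.4443)}
```

>>> send_rows([
  {"tx": 0.33,"ty": 0.662,"tz": 0,"yaw": 0.4443,"gripper": 0},
  {"tx": 0.33,"ty": 0.662,"tz": 0,"yaw": 0.4443,"gripper": 0},
  {"tx": 0.33,"ty": 0.662,"tz": 0,"yaw": 0.4443,"gripper": 0},
  {"tx": 0.33,"ty": 0.662,"tz": 0,"yaw": 0.4443,"gripper": 0},
  {"tx": 0.33,"ty": 0.662,"tz": 0,"yaw": 0.4443,"gripper": 0},
  {"tx": 0.33,"ty": 0.662,"tz": 0,"yaw": 0.4443,"gripper": 0},
  {"tx": 0.33,"ty": 0.662,"tz": 0,"yaw": 0.4443,"gripper": 0},
  {"tx": 0.33,"ty": 0.662,"tz": 0,"yaw": 0.4443,"gripper": 0},
  {"tx": 0.33,"ty": 0.662,"tz": 0.1,"yaw": 0.4443,"gripper": 0},
  {"tx": 0.33,"ty": 0.662,"tz": 0.2,"yaw": 0.4443,"gripper": 0},
  {"tx": 0.33,"ty": 0.662,"tz": 0.2,"yaw": 0.4443,"gripper": 0},
  {"tx": 0.33,"ty": 0.662,"tz": 0.2,"yaw": 0.4443,"gripper": 0},
])

```text
clock: 12.88
ee_pos: [0.4855, 0.1582, 0.0798]
orientation: [[0.16, 0.987, 0.001], [0.987, -0.16, 0.0], [0.0, 0.001, -1.0]]
ft_force: [1.1, -0.4, 0.1]
grip_width: 0.0604
```

```bash
cat >> h.py <<'E'
E0=np.array([.496,.211,.045]); YP=np.array([.16,.987,0])
def arc(pts):
    # pts: (u,v) of grasp point relative to edge E (u along y', v up) -> moves
    cmd(*[(*(E0+u*YP)[:2],E0[2]+v-.019,-9.2) for u,v in (np.array(pts)/1000)])
E
python3 - <<'E'
from h import *
t=np.radians([140,125,110,95,80,65,50,42])
arc([(-50,28)]+[(40*np.cos(a),40*np.sin(a)) for a in t])
snap("side","s5",(220,120,360,220),5)
E
```

```text
clock 12.88 pos [0.4855 0.1582 0.0798] ydir -9.21 w 0.0604 F [ 1.1 -0.4  0.1]
(np.float64(0.488), np.float64(0.16165), np.float64(0.05399999999999999), -9.2) -> {'tx': np.float64(0.0063), 'ty': np.float64(0.0032), 'tz': np.float64(0.0429), 'yaw': np.float64(-0.0001)}
(np.float64(0.4910973155640385), np.float64(0.18075656538566276), np.float64(0.05171150438746157), -9.2) -> {'tx': np.float64(0.0385), 'ty': np.float64(0.0032), 'tz': np.float64(0.0468), 'yaw': np.float64(-0.0001)}
(np.float64(0.4923291108073533), np.float64(0.18835520229286068), np.float64(0.05876608177155966), -9.2) -> {'tx': np.float64(0.0514), 'ty': np.float64(0.0032), 'tz': np.float64(0.035), 'yaw': np.float64(-0.0001)}
(np.float64(0.4938110710827157), np.float64(0.1974970447415026), np.float64(0.06358770483143635), -9.2) -> {'tx': np.float64(0.0668), 'ty': np.float64(0.0033), 'tz': np.float64(0.027), 'yaw': np.float64(-0.0001)}
(np.float64(0.49544220324641497), np.float64(0.20755909127632244), np.float64(0.06584778792366981), -9.2) -> {'tx': np.float64(0.0838), 'ty': np.float64(0.0033), 'tz': np.float64(0.0232), 'y
[... 179 characters left out ...]
0033), 'tz': np.float64(0.024), 'yaw': np.float64(-0.0001)}
(np.float64(0.4987047568751405), np.float64(0.2276849689735228), np.float64(0.062252311481466), -9.2) -> {'tx': np.float64(0.1178), 'ty': np.float64(0.0033), 'tz': np.float64(0.0292), 'yaw': np.float64(-0.0001)}
(np.float64(0.5001138407019938), np.float64(0.23637725483042457), np.float64(0.05664177772475912), -9.2) -> {'tx': np.float64(0.1325), 'ty': np.float64(0.0032), 'tz': np.float64(0.0386), 'yaw': np.float64(-0.0001)}
(np.float64(0.5007561268830554), np.float64(0.24033935770984752), np.float64(0.05276522425435433), -9.2) -> {'tx': np.float64(0.1391), 'ty': np.float64(0.0032), 'tz': np.float64(0.045), 'yaw': np.float64(-0.0001)}
```

View pics/s5.png

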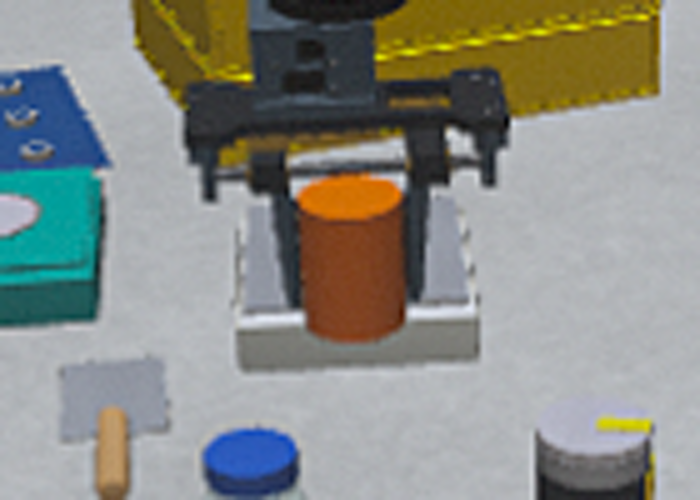

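Cup held mouth-down in front of the scale's near edge. The tool can only yaw, so I'll roll the cup about the jaw axis against the fixed scale edge.

>>> send_rows([
  {"tx": 0.006,"ty": 0,"tz": 0.043,"yaw": 0,"gripper": 0},
  {"tx": 0.02,"ty": 0,"tz": 0.046,"yaw": 0,"gripper": 0},
  {"tx": 0.032,"ty": 0,"tz": 0.046,"yaw": 0,"gripper": 0},
  {"tx": 0.0385,"ty": 0,"tz": 0.044,"yaw": 0,"gripper": 0},
  {"tx": 0.045,"ty": 0,"tz": 0.04,"yaw": 0,"gripper": 0},
  {"tx": 0.0515,"ty": 0,"tz": 0.035,"yaw": 0,"gripper": 0},
  {"tx": 0.059,"ty": 0,"tz": 0.031,"yaw": 0,"gripper": 0},
  {"tx": 0.067,"ty": 0,"tz": 0.027,"yaw": 0,"gripper": 0},
  {"tx": 0.075,"ty": 0,"tz": 0.025,"yaw": 0,"gripper": 0},
  {"tx": 0.075,"ty": 0,"tz": 0.025,"yaw": 0,"gripper": 0},
])

```text
clock: 14.18
ee_pos: [0.491, 0.2022, 0.064]
orientation: [[0.159, 0.987, -0.002], [0.987, -0.159, -0.002], [-0.002, -0.002, -1.0]]
ft_force: [-5.0, -9.9, 1.4]
grip_width: 0.0603
```

```bash
python3 - <<'E'
from h import *
t=np.radians([95,80,65,50,42])
arc([(40*np.cos(a),40*np.sin(a)) for a in t])
snap("side","s6",(220,120,360,220),5)
E
```

```text
clock 14.18 pos [0.491  0.2022 0.064 ] ydir -9.14 w 0.0603 F [-5.  -9.9  1.4]
(np.float64(0.49544220324641497), np.float64(0.20755909127632244), np.float64(0.06584778792366981), -9.2) -> {'tx': np.float64(0.01), 'ty': np.float64(0.0058), 'tz': np.float64(-0.0031), 'yaw': np.float64(0.0004)}
(np.float64(0.4971113483370683), np.float64(0.2178556300542904), np.float64(0.06539231012048831), -9.2) -> {'tx': np.float64(0.0274), 'ty': np.float64(0.0058), 'tz': np.float64(-0.0024), 'yaw': np.float64(0.0004)}
(np.float64(0.4987047568751405), np.float64(0.2276849689735228), np.float64(0.062252311481466), -9.2) -> {'tx': np.float64(0.044), 'ty': np.float64(0.0059), 'tz': np.float64(0.0028), 'yaw': np.float64(0.0004)}
(np.float64(0.5001138407019938), np.float64(0.23637725483042457), np.float64(0.05664177772475912), -9.2) -> {'tx': np.float64(0.0587), 'ty': np.float64(0.0059), 'tz': np.float64(0.0122), 'yaw': np.float64(0.0004)}
(np.float64(0.5007561268830554), np.float64(0.24033935770984752), np.float64(0.05276522425435433), -9.2) -> {'tx': np.float64(0.0654), 'ty': np.float64(0.0059), 'tz': np.float64(0.0186), 'yaw': np.float64(0.0004)}
```

View pics/s6.png

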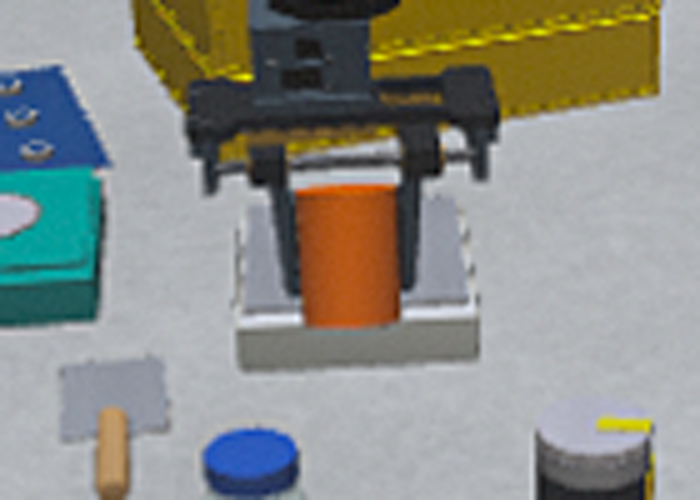

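The pivot works: the cup has tilted about 35–40°, at 11 N. I'll continue the arc.

>>> send_rows([
  {"tx": 0.01,"ty": 0,"tz": -0.003,"yaw": 0,"gripper": 0},
  {"tx": 0.019,"ty": 0,"tz": -0.003,"yaw": 0,"gripper": 0},
  {"tx": 0.027,"ty": 0,"tz": -0.002,"yaw": 0,"gripper": 0},
  {"tx": 0.036,"ty": 0,"tz": 0,"yaw": 0,"gripper": 0},
  {"tx": 0.044,"ty": 0,"tz": 0.004,"yaw": 0,"gripper": 0},
  {"tx": 0.052,"ty": 0,"tz": 0.009,"yaw": 0,"gripper": 0},
  {"tx": 0.059,"ty": 0,"tz": 0.014,"yaw": 0,"gripper": 0},
  {"tx": 0.065,"ty": 0,"tz": 0.02,"yaw": 0,"gripper": 0},
  {"tx": 0.068,"ty": 0,"tz": 0.022,"yaw": 0,"gripper": 0},
  {"tx": 0.068,"ty": 0,"tz": 0.022,"yaw": 0,"gripper": 0},
])

```text
clock: 15.48
ee_pos: [0.4994, 0.2438, 0.0519]
orientation: [[0.16, 0.987, 0.002], [0.987, -0.16, 0.001], [0.001, 0.002, -1.0]]
ft_force: [-2.5, -0.8, 5.8]
grip_width: 0.0591
```

```bash
python3 - <<'E'
from h import *
arc([(-80,60),(-60,25),(-45,25),(-20,45),(20,45)])
snap("side","s7",(220,120,360,220),5)
E
```

```text
clock 15.47 pos [0.4994 0.2438 0.0519] ydir -9.18 w 0.0591 F [-2.5 -0.8  5.8]
(np.float64(0.4832), np.float64(0.13204), np.float64(0.086), -9.2) -> {'tx': np.float64(-0.1882), 'ty': np.float64(0.0031), 'tz': np.float64(-0.0571), 'yaw': np.float64(0.0001)}
(np.float64(0.4864), np.float64(0.15178), np.float64(0.051000000000000004), -9.2) -> {'tx': np.float64(-0.1549), 'ty': np.float64(0.003), 'tz': np.float64(0.0013), 'yaw': np.float64(0.0001)}
(np.float64(0.4888), np.float64(0.16658499999999998), np.float64(0.051000000000000004), -9.2) -> {'tx': np.float64(-0.1299), 'ty': np.float64(0.003), 'tz': np.float64(0.0013), 'yaw': np.float64(0.0001)}
(np.float64(0.4928), np.float64(0.19125999999999999), np.float64(0.071), -9.2) -> {'tx': np.float64(-0.0882), 'ty': np.float64(0.0031), 'tz': np.float64(-0.032), 'yaw': np.float64(0.0001)}
(np.float64(0.4992), np.float64(0.23074), np.float64(0.071), -9.2) -> {'tx': np.float64(-0.0216), 'ty': np.float64(0.0032), 'tz': np.float64(-0.0319), 'yaw': np.float64(0.0001)}
```

View pics/s7.png

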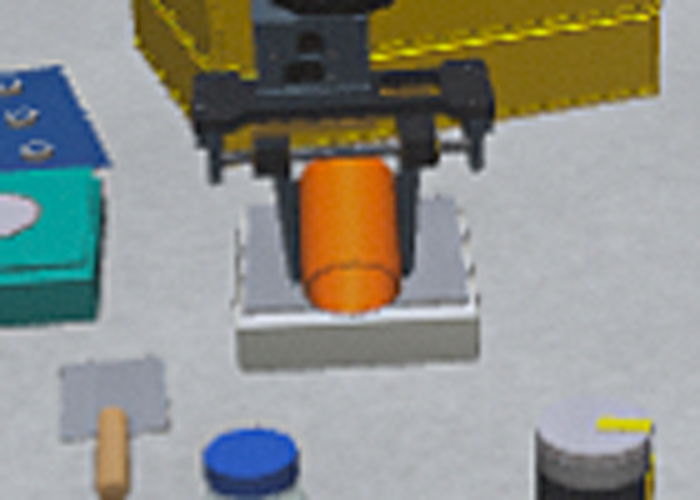

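The cup now lies nearly flat, mouth toward the camera and base over the plate. From here I'll fit the tilt numerically to save pictures.

```bash
cat >> h.py <<'E'
def tilt(phi0,m0=37):
    from scipy.optimize import least_squares
    p=np.array(read_state()["ee_pos"]); G=p+[0,0,.019]
    im=read_camera("side"); h=cv2.cvtColor(im,cv2.COLOR_RGB2HSV)
    M=((h[...,0]<16)&(h[...,1]>150)&(h[...,2]>60)); M[:,:262]=0;M[:,340:]=0; M[210:]=0
    n,l,st,_=cv2.connectedComponentsWithStats(M.astype(np.uint8)); k=1+np.argmax(st[1:,4]); ys,xs=np.nonzero(l==k)
    a=np.linspace(0,2*np.pi,60); J=np.array([.987,-.16,0])
    def ext(x):
        f=np.radians(x[0]); b=np.cos(f)*np.array([0,0,1])+np.sin(f)*YP; c=np.cross(J,b)
        P=np.concatenate([G+b*s+.03*(np.cos(a)[:,None]*J+np.sin(a)[:,None]*c) for s in(-x[1]/1000,.08-x[1]/1000)]); return proj("side",P)
    def f(x):
        q=ext(x); return [q[:,1].min()-ys.min(),q[:,1].max()-ys.max()-1,(x[1]-m0)*.1]
    s=least_squares(f,[phi0,m0],x_scale=[10,5]); q=ext(s.x)
    print("tilt",s.x.round(1),"res",np.round(s.fun,2),"rows",ys.min(),ys.max(),"cols",xs.min(),xs.max(),"model cols",q[:,0].min().round(1),q[:,0].max().round(1),"area",st[k,4], cv2.contourArea(cv2.convexHull(q.astype(np.float32))))
E
python3 - <<'E'
from h import *
for p in (60,80,95): tilt(p)
E
```

```text
tilt [45.8 37.8] res [-0.02 -0.01  0.08] rows 151 181 cols 280 299 model cols 278.9 299.8 area 400 572.2992586621549
tilt [78.1 35.3] res [ 0.03  0.06 -0.17] rows 151 181 cols 280 299 model cols 279.2 299.7 area 401 537.0129896954168
tilt [78.1 35.3] res [ 0.03  0.06 -0.17] rows 151 181 cols 280 299 model cols 279.2 299.7 area 395 537.0081000092905
```

>>> send_rows([
  {"tx": 0.01,"ty": 0,"tz": -0.008,"yaw": 0,"gripper": 0},
  {"tx": 0.03,"ty": 0,"tz": -0.008,"yaw": 0,"gripper": 0},
  {"tx": 0.03,"ty": 0,"tz": 0.0,"yaw": 0,"gripper": 0},
  {"tx": 0.03,"ty": 0,"tz": 0.005,"yaw": 0,"gripper": 0},
  {"tx": 0.03,"ty": 0,"tz": 0.005,"yaw": 0,"gripper": 0},
  {"tx": 0.03,"ty": 0,"tz": 0.005,"yaw": 0,"gripper": 0},
])

```text
clock: 16.42
ee_pos: [0.5047, 0.2635, 0.0494]
orientation: [[0.159, 0.987, 0.007], [0.987, -0.159, 0.004], [0.005, 0.006, -1.0]]
ft_force: [3.8, 9.3, 14.2]
grip_width: 0.0589
```

```bash
python3 - <<'E'
from h import *
for p in (60,80,95): tilt(p)
arc([(-80,55),(-70,10)])
snap("side","s8",(250,130,330,210),7)
E
```

```text
tilt [42.  36.7] res [ 0.01  0.   -0.03] rows 149 178 cols 280 299 model cols 279.5 300.0 area 369 549.5568600450642
tilt [80.7 33. ] res [ 0.06  0.16 -0.4 ] rows 149 178 cols 280 300 model cols 279.8 300.0 area 363 509.80293665337376
tilt [80.7 33. ] res [ 0.06  0.16 -0.4 ] rows 149 178 cols 280 299 model cols 279.8 300.0 area 363 509.78328781668097
clock 16.57 pos [0.5046 0.2635 0.0494] ydir -9.17 w 0.0589 F [ 4.5  8.5 14.9]
(np.float64(0.4832), np.float64(0.13204), np.float64(0.081), -9.2) -> {'tx': np.float64(-0.2217), 'ty': np.float64(-0.0), 'tz': np.float64(-0.0537), 'yaw': np.float64(0.0001)}
(np.float64(0.4848), np.float64(0.14190999999999998), np.float64(0.036000000000000004), -9.2) -> {'tx': np.float64(-0.2054), 'ty': np.float64(-0.0005), 'tz': np.float64(0.0213), 'yaw': np.float64(0.0001)}
```

View pics/s8.png

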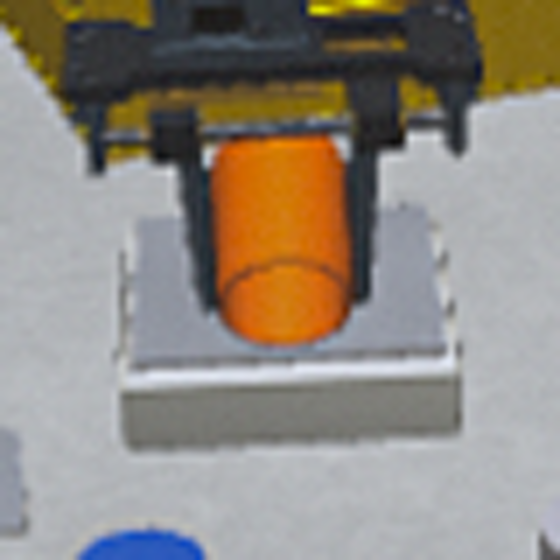

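>>> send_rows([
  {"tx": 0,"ty": 0,"tz": -0.06,"yaw": 0,"gripper": 0},
  {"tx": -0.1,"ty": 0,"tz": -0.06,"yaw": 0,"gripper": 0},
  {"tx": -0.222,"ty": 0,"tz": -0.054,"yaw": 0,"gripper": 0},
  {"tx": -0.222,"ty": 0,"tz": -0.054,"yaw": 0,"gripper": 0},
  {"tx": -0.222,"ty": 0,"tz": 0.02,"yaw": 0,"gripper": 0},
  {"tx": -0.222,"ty": 0,"tz": 0.02,"yaw": 0,"gripper": 0},
  {"tx": -0.222,"ty": 0,"tz": 0.02,"yaw": 0,"gripper": 0},
])

```text
clock: 17.5
ee_pos: [0.4807, 0.1299, 0.036]
orientation: [[0.159, 0.987, 0.0], [0.987, -0.159, 0.0], [0.0, 0.0, -1.0]]
ft_force: [0.2, 0.3, -0.7]
grip_width: 0.0594
```

```bash
python3 - <<'E'
from h import *
for p in (60,80,95): tilt(p,34)
arc([(-60,11),(-46.6,10.5),(-44,18),(-38,28),(-30,36)])
E
```

```text
tilt [14.6 37.3] res [-0.05 -0.05  0.33] rows 173 204 cols 281 302 model cols 279.7 302.0 area 458 641.7916405678261
tilt [87.4 35.5] res [-0.03 -0.05  0.15] rows 173 204 cols 281 302 model cols 280.3 302.2 area 451 585.1791947369929
tilt [87.5 35.6] res [-0.03 -0.06  0.16] rows 173 204 cols 281 302 model cols 280.3 302.3 area 460 585.2084982560482
clock 17.65 pos [0.4809 0.1297 0.0363] ydir -9.17 w 0.0587 F [-0.3  0.7 -1. ]
(np.float64(0.4864), np.float64(0.15178), np.float64(0.03699999999999999), -9.2) -> {'tx': np.float64(0.0377), 'ty': np.float64(0.0031), 'tz': np.float64(-0.0011), 'yaw': np.float64(0.0002)}
(np.float64(0.488544), np.float64(0.16500579999999998), np.float64(0.036500000000000005), -9.2) -> {'tx': np.float64(0.06), 'ty': np.float64(0.0031), 'tz': np.float64(-0.0002), 'yaw': np.float64(0.0002)}
(np.float64(0.48896), np.float64(0.167572), np.float64(0.044), -9.2) -> {'tx': np.float64(0.0644), 'ty': np.float64(0.0032), 'tz': np.float64(-0.0127), 'yaw': np.float64(0.0002)}
(np.float64(0.48992), np.float64(0.17349399999999998), np.float64(0.05399999999999999), -9.2) -> {'tx': np.float64(0.0744), 'ty': np.float64(0.0032), 'tz': np.float64(-0.0294), 'yaw': np.float64(0.0002)}
(np.float64(0.49119999999999997), np.float64(0.18139), np.float64(0.061999999999999986), -9.2) -> {'tx': np.float64(0.0877), 'ty': np.float64(0.0032), 'tz': np.float64(-0.0427), 'yaw': np.float64(0.0002)}
```

>>> send_rows([
  {"tx": 0.04,"ty": 0,"tz": -0.004,"yaw": 0,"gripper": 0},
  {"tx": 0.05,"ty": 0,"tz": -0.004,"yaw": 0,"gripper": 0},
  {"tx": 0.06,"ty": 0,"tz": -0.004,"yaw": 0,"gripper": 0},
  {"tx": 0.065,"ty": 0,"tz": -0.013,"yaw": 0,"gripper": 0},
  {"tx": 0.07,"ty": 0,"tz": -0.021,"yaw": 0,"gripper": 0},
  {"tx": 0.075,"ty": 0,"tz": -0.029,"yaw": 0,"gripper": 0},
  {"tx": 0.081,"ty": 0,"tz": -0.036,"yaw": 0,"gripper": 0},
  {"tx": 0.088,"ty": 0,"tz": -0.042,"yaw": 0,"gripper": 0},
  {"tx": 0.088,"ty": 0,"tz": -0.042,"yaw": 0,"gripper": 0},
])

```text
clock: 18.77
ee_pos: [0.4887, 0.1816, 0.0606]
orientation: [[0.16, 0.987, 0.001], [0.987, -0.16, 0.0], [0.0, 0.0, -1.0]]
ft_force: [0.3, 1.5, -0.4]
grip_width: 0.0589
```

```bash
python3 - <<'E'
from h import *
for p in (85,100,120,140): tilt(p,35)
arc([(-30,36),(-20,42),(-10,45.5),(1,46),(12,44.5)])
E
```

```text
tilt [81.2 34.4] res [ 0.01  0.02 -0.06] rows 157 188 cols 280 300 model cols 279.2 300.6 area 431 575.8656649764162
tilt [81.1 34. ] res [ 0.02  0.04 -0.1 ] rows 157 188 cols 280 300 model cols 279.2 300.6 area 426 576.0588970892131
tilt [150.7  43.5] res [0.2  0.24 0.85] rows 157 188 cols 280 300 model cols 279.0 299.8 area 432 578.2302499332
tilt [150.7  43.7] res [0.21 0.25 0.87] rows 157 188 cols 280 300 model cols 278.9 299.8 area 430 578.4004224019591
clock 18.98 pos [0.4883 0.1811 0.0601] ydir -9.2 w 0.0591 F [-0.5  0.7 -0.8]
(np.float64(0.49119999999999997), np.float64(0.18139), np.float64(0.061999999999999986), -9.2) -> {'tx': np.float64(0.0012), 'ty': np.float64(0.0047), 'tz': np.float64(-0.0031), 'yaw': np.float64(-0.0)}
(np.float64(0.4928), np.float64(0.19125999999999999), np.float64(0.06799999999999999), -9.2) -> {'tx': np.float64(0.0179), 'ty': np.float64(0.0047), 'tz': np.float64(-0.0131), 'yaw': np.float64(-0.0)}
(np.float64(0.4944), np.float64(0.20113), np.float64(0.0715), -9.2) -> {'tx': np.float64(0.0345), 'ty': np.float64(0.0047), 'tz': np.float64(-0.019), 'yaw': np.float64(-0.0)}
(np.float64(0.49616), np.float64(0.21198699999999998), np.float64(0.072), -9.2) -> {'tx': np.float64(0.0529), 'ty': np.float64(0.0047), 'tz': np.float64(-0.0198), 'yaw': np.float64(-0.0)}
(np.float64(0.49792), np.float64(0.222844), np.float64(0.0705), -9.2) -> {'tx': np.float64(0.0712), 'ty': np.float64(0.0047), 'tz': np.float64(-0.0173), 'yaw': np.float64(-0.0)}
```

The force is about zero, so the base slid over the edge without turning (tilt still about 82°). I'll use the more reliable lever instead: half turn in yaw, rest the mouth end on the same edge from outside, and press down.

>>> send_rows([
  {"tx": 0,"ty": 0.004,"tz": -0.1,"yaw": 0,"gripper": 0},
  {"tx": -0.09,"ty": 0.004,"tz": -0.1,"yaw": -0.06,"gripper": 0},
  {"tx": -0.09,"ty": 0.004,"tz": -0.1,"yaw": -0.5,"gripper": 0},
  {"tx": -0.09,"ty": 0.004,"tz": -0.1,"yaw": -0.5,"gripper": 0},
  {"tx": -0.09,"ty": 0.004,"tz": -0.1,"yaw": -0.5,"gripper": 0},
  {"tx": -0.09,"ty": 0.004,"tz": -0.1,"yaw": -0.5,"gripper": 0},
  {"tx": -0.09,"ty": 0.004,"tz": -0.1,"yaw": -0.5,"gripper": 0},
  {"tx": -0.09,"ty": 0.004,"tz": -0.1,"yaw": -0.5,"gripper": 0},
  {"tx": -0.09,"ty": 0.004,"tz": -0.1,"yaw": -0.5,"gripper": 0},
  {"tx": -0.09,"ty": 0.004,"tz": -0.1,"yaw": -0.5,"gripper": 0},
  {"tx": -0.09,"ty": 0.004,"tz": -0.1,"yaw": -1,"gripper": 0},
  {"tx": -0.09,"ty": 0.004,"tz": -0.1,"yaw": -1,"gripper": 0},
  {"tx": -0.09,"ty": 0.004,"tz": -0.1,"yaw": -1,"gripper": 0},
  {"tx": -0.09,"ty": 0.004,"tz": -0.1,"yaw": -1,"gripper": 0},
  {"tx": -0.09,"ty": 0.004,"tz": -0.1,"yaw": -1,"gripper": 0},
  {"tx": -0.09,"ty": 0.004,"tz": -0.1,"yaw": -1,"gripper": 0},
  {"tx": -0.09,"ty": 0.004,"tz": -0.1,"yaw": -1,"gripper": 0},
  {"tx": -0.09,"ty": 0.004,"tz": -0.1,"yaw": -1,"gripper": 0},
  {"tx": -0.09,"ty": 0.004,"tz": -0.1,"yaw": -1,"gripper": 0},
  {"tx": -0.09,"ty": 0.004,"tz": -0.1,"yaw": -1,"gripper": 0},
])

```text
clock: 21.48
ee_pos: [0.4821, 0.1274, 0.1201]
orientation: [[-0.161, -0.987, -0.0], [-0.987, 0.161, -0.0], [0.0, 0.0, -1.0]]
ft_force: [-0.5, 0.2, -0.1]
grip_width: 0.0588
```

```bash
sed -i 's/-9.2) for u,v/ang) for u,v/; s/def arc(pts)/def arc(pts,ang=-9.2)/' h.py; python3 - <<'E'
from h import *
arc([(-40,45),(-28,34),(-28,26),(-31,18),(-32,12),(-31,7)],170.8)
for p in(-60,-80,-95,-110): tilt(p,35)
E
```

```text
clock 21.48 pos [0.4821 0.1274 0.1201] ydir 170.76 w 0.0588 F [-0.5  0.2 -0.1]
(np.float64(0.4896), np.float64(0.17152), np.float64(0.071), 170.8) -> {'tx': np.float64(-0.0745), 'ty': np.float64(-0.0006), 'tz': np.float64(0.0818), 'yaw': np.float64(-0.0002)}
(np.float64(0.49152), np.float64(0.183364), np.float64(0.06), 170.8) -> {'tx': np.float64(-0.0945), 'ty': np.float64(-0.0006), 'tz': np.float64(0.1002), 'yaw': np.float64(-0.0002)}
(np.float64(0.49152), np.float64(0.183364), np.float64(0.05199999999999999), 170.8) -> {'tx': np.float64(-0.0946), 'ty': np.float64(-0.0006), 'tz': np.float64(0.1135), 'yaw': np.float64(-0.0002)}
(np.float64(0.49104), np.float64(0.18040299999999998), np.float64(0.044), 170.8) -> {'tx': np.float64(-0.0896), 'ty': np.float64(-0.0007), 'tz': np.float64(0.1268), 'yaw': np.float64(-0.0002)}
(np.float64(0.49088), np.float64(0.179416), np.float64(0.03799999999999999), 170.8) -> {'tx': np.float64(-0.0879), 'ty': np.float64(-0.0007), 'tz': np.float64(0.1368), 'yaw': np.float64(-0.0002)}
(np.float64(0.49104), np.float64(0.18040299999999998), np.float64(0.033), 170.8) -> {'tx': np.float64(-0.0896), 'ty': np.float64(-0.0007), 'tz': np.float64(0.1452), 'yaw': np.float64(-0.0002)}
tilt [-49.9 -12.3] res [-1.8   7.91 -4.73] rows 145 164 cols 279 301 model cols 278.8 302.0 area 355 564.0851346433628
tilt [-63.5  44.7] res [7.1  9.26 0.97] rows 145 164 cols 279 301 model cols 279.5 301.6 area 357 386.2320297919214
tilt [-84.8  95.8] res [-2.08  6.51  6.08] rows 145 164 cols 280 301 model cols 279.2 300.8 area 354 505.57864912669174
tilt [-84.8  95.7] res [-2.08  6.5   6.07] rows 145 164 cols 280 301 model cols 279.2 300.8 area 355 505.3940432802774
```

>>> send_rows([
  {"tx": -0.098,"ty": 0,"tz": 0.04,"yaw": 0,"gripper": 0},
  {"tx": -0.098,"ty": 0,"tz": 0.09,"yaw": 0,"gripper": 0},
  {"tx": -0.098,"ty": 0,"tz": 0.105,"yaw": 0,"gripper": 0},
  {"tx": -0.097,"ty": 0,"tz": 0.113,"yaw": 0,"gripper": 0},
  {"tx": -0.095,"ty": 0,"tz": 0.12,"yaw": 0,"gripper": 0},
  {"tx": -0.093,"ty": 0,"tz": 0.127,"yaw": 0,"gripper": 0},
  {"tx": -0.091,"ty": 0,"tz": 0.133,"yaw": 0,"gripper": 0},
  {"tx": -0.091,"ty": 0,"tz": 0.139,"yaw": 0,"gripper": 0},
  {"tx": -0.092,"ty": 0,"tz": 0.145,"yaw": 0,"gripper": 0},
  {"tx": -0.092,"ty": 0,"tz": 0.145,"yaw": 0,"gripper": 0},
])

```text
clock: 22.92
ee_pos: [0.492, 0.1819, 0.0342]
orientation: [[-0.161, -0.987, 0.002], [-0.987, 0.161, 0.001], [-0.001, -0.002, -1.0]]
ft_force: [1.3, -0.1, 3.5]
grip_width: 0.0582
```

```bash
sed -i 's/>150)&(h\[...,2\]>60)/>130)\&(h[...,2]>25)/' h.py; python3 - <<'E'
from h import *
arc([(-80,80)],170.8)
for p in(-80,-95,-110,-130,-150): tilt(p,35)
E
```

```text
clock 22.93 pos [0.492  0.1819 0.0342] ydir 170.75 w 0.0582 F [ 1.3 -0.1  3.5]
(np.float64(0.4832), np.float64(0.13204), np.float64(0.106), 170.8) -> {'tx': np.float64(0.0842), 'ty': np.float64(0.0009), 'tz': np.float64(-0.1198), 'yaw': np.float64(-0.0003)}
tilt [-61.2  43.6] res [6.05 7.66 0.86] rows 165 183 cols 281 301 model cols 281.1 301.7 area 317 334.50104256067425
tilt [-81.5  89. ] res [-1.53  6.01  5.4 ] rows 165 183 cols 281 301 model cols 280.8 301.1 area 316 439.17409070255235
tilt [-81.6  89.1] res [-1.53  6.01  5.41] rows 165 183 cols 281 301 model cols 280.8 301.0 area 315 439.33897630590945
tilt [-228.    82.1] res [-0.88  7.25  4.71] rows 165 183 cols 281 301 model cols 280.6 301.9 area 316 473.57068770192564
tilt [-227.9   82.2] res [-0.89  7.26  4.72] rows 165 183 cols 281 301 model cols 280.6 301.9 area 315 474.12155502988026
```

```bash
python3 - <<'E'
from h import *
a=cv2.resize(read_camera("side")[130:220,250:330],None,fx=5,fy=5,interpolation=cv2.INTER_CUBIC); b=cv2.resize(read_camera("top")[150:240,190:270],None,fx=5,fy=5,interpolation=cv2.INTER_CUBIC)
cv2.imwrite("pics/s9.png",np.hstack([a,b])[:,:,::-1])
E
```

```text
(no output)
```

View pics/s9.png

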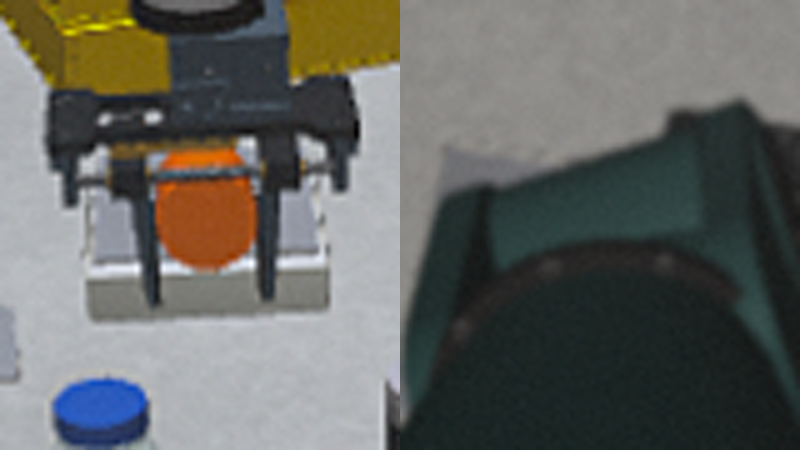

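The cup slid up between the pads instead of turning. The opening is now under 60 mm, so the jaws hold it below its widest line. I'll lay it on the plate, let it settle between the fingers and regrip at axis height, nearer the base.

>>> send_rows([
  {"tx": 0,"ty": 0,"tz": -0.103,"yaw": 0,"gripper": 0},
  {"tx": -0.03,"ty": 0,"tz": -0.103,"yaw": 0,"gripper": 0},
  {"tx": -0.15,"ty": 0,"tz": -0.103,"yaw": 0,"gripper": 0},
  {"tx": -0.15,"ty": 0,"tz": -0.103,"yaw": 0,"gripper": 0},
  {"tx": -0.15,"ty": 0,"tz": -0.06,"yaw": 0,"gripper": 0},
  {"tx": -0.15,"ty": 0,"tz": -0.023,"yaw": 0,"gripper": 0},
  {"tx": -0.15,"ty": 0,"tz": -0.023,"yaw": 0,"gripper": 0},
  {"tx": -0.15,"ty": 0,"tz": -0.023,"yaw": 0,"gripper": 0},
])

```text
clock: 24.28
ee_pos: [0.5047, 0.2704, 0.0463]
orientation: [[-0.16, -0.987, -0.001], [-0.987, 0.16, -0.001], [0.001, 0.001, -1.0]]
ft_force: [-0.2, -0.4, -1.0]
grip_width: 0.0587
```

```bash
cat >> h.py <<'E'
def om(c="side"):
    im=read_camera(c); h=cv2.cvtColor(im,cv2.COLOR_RGB2HSV)
    M=((h[...,0]<16)&(h[...,1]>130)&(h[...,2]>40)); M[:,:262]=0;M[:,340:]=0; M[212:]=0
    return cv2.morphologyEx(M.astype(np.uint8),cv2.MORPH_OPEN,np.ones((2,2)))
def fit3(sgn,ms=range(20,62,5),ws=range(-10,31,5),phis=range(50,185,5),top=4):
    # IoU of hulls: phi (deg), m (mm), w = shift of the axis upwards from the grasp point (mm)
    M=om(); p=np.argwhere(M)[:,::-1].astype(np.float32); H=np.zeros((400,640),np.uint8); cv2.fillConvexPoly(H,cv2.convexHull(p).astype(np.int32),1)
    G=np.array(read_state()["ee_pos"])+[0,0,.019]; a=np.linspace(0,2*np.pi,40); J=np.array([.987,-.16,0]); res=[]
    for f in phis:
      r=np.radians(f); b=np.cos(r)*np.array([0,0,1])+sgn*np.sin(r)*YP; c=np.cross(J,b)
      for m in ms:
        for w in ws:
          P=np.concatenate([G+[0,0,w/1000]+b*s+.03*(np.cos(a)[:,None]*J+np.sin(a)[:,None]*c) for s in(-m/1000,.08-m/1000)])
          B=np.zeros((400,640),np.uint8); cv2.fillConvexPoly(B,cv2.convexHull(np.round(proj("side",P)).astype(np.int32)),1)
          res.append(((B&H).sum()/(B|H).sum(),f,m,w))
    print("rows",p[:,1].min(),p[:,1].max(),"cols",p[:,0].min(),p[:,0].max()); print(sorted(res)[::-1][:top])
E
python3 - <<'E'
from h import *
cmd(); fit3(-1,top=8)
E
```

```text
clock 24.27 pos [0.5047 0.2704 0.0463] ydir 170.8 w 0.0587 F [-0.2 -0.4 -1. ]
rows 145.0 167.0 cols 281.0 299.0
[(np.float64(0.8827930174563591), 60, 35, 30), (np.float64(0.8817733990147784), 60, 25, 30), (np.float64(0.8811881188118812), 60, 30, 30), (np.float64(0.875609756097561), 75, 55, 30), (np.float64(0.8731707317073171), 75, 60, 30), (np.float64(0.8731343283582089), 60, 40, 30), (np.float64(0.86810551558753), 75, 50, 30), (np.float64(0.8661800486618005), 60, 20, 30)]
```

>>> send_rows([
  {"tx": 0,"ty": 0,"tz": 0,"yaw": 0,"gripper": 0.65},
  {"tx": 0,"ty": 0,"tz": 0,"yaw": 0,"gripper": 0.66},
  {"tx": 0,"ty": 0,"tz": 0,"yaw": 0,"gripper": 0.67},
  {"tx": 0,"ty": 0,"tz": 0,"yaw": 0,"gripper": 0.68},
  {"tx": 0,"ty": 0,"tz": 0,"yaw": 0,"gripper": 0.69},
  {"tx": 0,"ty": 0,"tz": 0,"yaw": 0,"gripper": 0.7},
  {"tx": 0,"ty": 0,"tz": 0,"yaw": 0,"gripper": 0.7},
  {"tx": 0,"ty": 0,"tz": 0,"yaw": 0,"gripper": 0.7},
])

```text
clock: 25.32
ee_pos: [0.5054, 0.2709, 0.0471]
orientation: [[-0.16, -0.987, 0.0], [-0.987, 0.16, -0.0], [-0.0, -0.0, -1.0]]
ft_force: [-0.6, 0.3, -0.0]
grip_width: 0.0637
```

```bash
python3 - <<'E'
from h import *
cmd(); fit3(-1,ms=range(20,62,3),ws=range(0,31,3),phis=range(40,131,5),top=8)
G=np.array(read_state()["ee_pos"]); print("v tips",G[2]-.045)
E
```

```text
clock 25.32 pos [0.5054 0.2709 0.0471] ydir 170.8 w 0.0637 F [-0.6  0.3 -0. ]
rows 150.0 175.0 cols 281.0 299.0
[(np.float64(0.9252136752136753), 85, 53, 3), (np.float64(0.923728813559322), 85, 56, 3), (np.float64(0.9221052631578948), 85, 50, 6), (np.float64(0.9212765957446809), 45, 47, 9), (np.float64(0.9212253829321663), 50, 38, 6), (np.float64(0.9195652173913044), 50, 23, 3), (np.float64(0.9193205944798302), 45, 56, 12), (np.float64(0.918859649122807), 50, 47, 9)]
v tips 0.002073566340209318
```

```bash
python3 - <<'E'
from h import *
fit3(-1,ms=range(20,70,2),ws=[9],phis=[90],top=5)
h=cv2.cvtColor(read_camera("side"),cv2.COLOR_RGB2HSV)
for r in range(146,182,2): print(r,[tuple(h[r,c]) for c in(286,290,294)])
E
```

```text
rows 150.0 175.0 cols 281.0 299.0
[(np.float64(0.872255489021956), 90, 48, 9), (np.float64(0.8673267326732673), 90, 44, 9), (np.float64(0.863905325443787), 90, 46, 9), (np.float64(0.8622047244094488), 90, 42, 9), (np.float64(0.8602794411177644), 90, 50, 9)]
146 [(np.uint8(22), np.uint8(173), np.uint8(122)), (np.uint8(21), np.uint8(129), np.uint8(125)), (np.uint8(21), np.uint8(108), np.uint8(113))]
148 [(np.uint8(107), np.uint8(59), np.uint8(82)), (np.uint8(165), np.uint8(38), np.uint8(67)), (np.uint8(104), np.uint8(49), np.uint8(78))]
150 [(np.uint8(15), np.uint8(255), np.uint8(229)), (np.uint8(16), np.uint8(255), np.uint8(225)), (np.uint8(13), np.uint8(214), np.uint8(216))]
152 [(np.uint8(16), np.uint8(255), np.uint8(209)), (np.uint8(16), np.uint8(254), np.uint8(212)), (np.uint8(14), np.uint8(249), np.uint8(208))]
154 [(np.uint8(15), np.uint8(255), np.uint8(211)), (np.uint8(16), np.uint8(255), np.uint8(208)), (np.uint8(14), np.uint8(246), np.uint8(208))]
156 [(np.uint8(15), np.uint8(248), np.uint8(212)), (np.uint8(15), np.uint8(247), np.uint8(213)), (np.uint8(13), np.uint8(244), np.
[... 1024 characters left out ...]
nt8(10), np.uint8(189), np.uint8(128)), (np.uint8(10), np.uint8(184), np.uint8(130)), (np.uint8(9), np.uint8(180), np.uint8(130))]
174 [(np.uint8(10), np.uint8(184), np.uint8(129)), (np.uint8(10), np.uint8(208), np.uint8(125)), (np.uint8(3), np.uint8(72), np.uint8(141))]
176 [(np.uint8(107), np.uint8(39), np.uint8(177)), (np.uint8(106), np.uint8(23), np.uint8(146)), (np.uint8(111), np.uint8(30), np.uint8(169))]
178 [(np.uint8(110), np.uint8(23), np.uint8(164)), (np.uint8(114), np.uint8(24), np.uint8(162)), (np.uint8(113), np.uint8(25), np.uint8(164))]
180 [(np.uint8(112), np.uint8(19), np.uint8(145)), (np.uint8(111), np.uint8(22), np.uint8(148)), (np.uint8(113), np.uint8(22), np.uint8(137))]
```

```bash
python3 - <<'E'
from h import *
a=ray("side",[[290,175.5]],.045)[0]; b=ray("side",[[290,159]],.105)[0]; print(a,b)
for p in(a,b): print("u of base",(p-E0)@YP*1000)
print("u G",(np.array(read_state()["ee_pos"])-E0)@YP*1000)
E
```

```text
[0.49940388 0.23882886 0.045     ] [0.50038982 0.23048001 0.105     ]
u of base 28.011704787864854
u of base 19.929138613779898
u G 60.607329210891976
```

>>> send_rows([
  {"tx": 0.007,"ty": 0,"tz": -0.015,"yaw": 0,"gripper": 0.7},
  {"tx": 0.007,"ty": 0,"tz": -0.015,"yaw": 0,"gripper": 0.7},
  {"tx": 0.007,"ty": 0,"tz": -0.015,"yaw": 0,"gripper": 0},
  {"tx": 0.007,"ty": 0,"tz": -0.015,"yaw": 0,"gripper": 0},
  {"tx": 0.007,"ty": 0,"tz": -0.015,"yaw": 0,"gripper": 0},
  {"tx": 0.007,"ty": 0,"tz": -0.06,"yaw": 0,"gripper": 0},
  {"tx": 0.007,"ty": 0,"tz": -0.115,"yaw": 0,"gripper": 0},
  {"tx": 0.1,"ty": 0,"tz": -0.115,"yaw": 0,"gripper": 0},
  {"tx": 0.168,"ty": 0,"tz": -0.115,"yaw": 0,"gripper": 0},
  {"tx": 0.168,"ty": 0,"tz": -0.06,"yaw": 0,"gripper": 0},
  {"tx": 0.168,"ty": 0,"tz": -0.06,"yaw": 0,"gripper": 0},
  {"tx": 0.168,"ty": 0,"tz": -0.06,"yaw": 0,"gripper": 0},
])

```text
clock: 26.98
ee_pos: [0.4896, 0.1718, 0.0836]
orientation: [[-0.159, -0.987, 0.0], [-0.987, 0.159, -0.0], [0.0, -0.0, -1.0]]
ft_force: [-0.5, 0.1, -1.2]
grip_width: 0.0589
```

```bash
cat >> h.py <<'E'
def rows():
    # orange brightness profile down the middle columns of the cup in the side picture
    im=read_camera("side"); M=om(); ys,xs=np.nonzero(M); c=int(np.median(xs)); v=im[:,c-3:c+4,0].mean(1); 
    print("rows",ys.min(),ys.max(),"cols",xs.min(),xs.max(),"R:",{int(r):int(v[r]) for r in range(ys.min(),ys.max()+1,2)})
E
python3 - <<'E'
from h import *
arc([(-40,33),(-40,26),(-39,18),(-37,10),(-34,4)],170.8); rows()
E
```

```text
clock 26.98 pos [0.4896 0.1718 0.0836] ydir 170.83 w 0.0589 F [-0.5  0.1 -1.2]
(np.float64(0.4896), np.float64(0.17152), np.float64(0.059), 170.8) -> {'tx': np.float64(0.0004), 'ty': np.float64(-0.0001), 'tz': np.float64(0.041), 'yaw': np.float64(0.0002)}
(np.float64(0.4896), np.float64(0.17152), np.float64(0.05199999999999999), 170.8) -> {'tx': np.float64(0.0004), 'ty': np.float64(-0.0001), 'tz': np.float64(0.0527), 'yaw': np.float64(0.0002)}
(np.float64(0.48976), np.float64(0.172507), np.float64(0.044), 170.8) -> {'tx': np.float64(-0.0013), 'ty': np.float64(-0.0001), 'tz': np.float64(0.066), 'yaw': np.float64(0.0002)}
(np.float64(0.49008), np.float64(0.174481), np.float64(0.036000000000000004), 170.8) -> {'tx': np.float64(-0.0046), 'ty': np.float64(-0.0001), 'tz': np.float64(0.0794), 'yaw': np.float64(0.0002)}
(np.float64(0.49056), np.float64(0.177442), np.float64(0.030000000000000002), 170.8) -> {'tx': np.float64(-0.0096), 'ty': np.float64(-0.0001), 'tz': np.float64(0.0894), 'yaw': np.float64(0.0002)}
rows 154 181 cols 282 302 R: {154: 212, 156: 210, 158: 210, 160: 211, 162: 214, 164: 152, 166: 127, 168: 128, 170: 129, 172: 128, 174: 128, 176: 128, 178: 127, 180: 122}
```

>>> send_rows([
  {"tx": 0,"ty": 0,"tz": 0.035,"yaw": 0,"gripper": 0},
  {"tx": 0,"ty": 0,"tz": 0.044,"yaw": 0,"gripper": 0},
  {"tx": 0,"ty": 0,"tz": 0.052,"yaw": 0,"gripper": 0},
  {"tx": 0,"ty": 0,"tz": 0.059,"yaw": 0,"gripper": 0},
  {"tx": -0.001,"ty": 0,"tz": 0.066,"yaw": 0,"gripper": 0},
  {"tx": -0.001,"ty": 0,"tz": 0.066,"yaw": 0,"gripper": 0},
])

```text
clock: 27.82
ee_pos: [0.4906, 0.1717, 0.0446]
orientation: [[-0.16, -0.987, 0.002], [-0.987, 0.16, -0.0], [-0.0, -0.002, -1.0]]
ft_force: [-0.8, -9.5, 10.1]
grip_width: 0.058
```

```bash
python3 - <<'E'
from h import *
cmd(); rows()
fit3(-1,ms=[44,46,48,50],ws=range(-3,22,3),phis=range(70,141,5),top=6)
E
```

```text
clock 27.82 pos [0.4906 0.1717 0.0446] ydir 170.81 w 0.058 F [-0.8 -9.5 10.1]
rows 165 193 cols 282 302 R: {165: 223, 167: 212, 169: 211, 171: 212, 173: 211, 175: 212, 177: 218, 179: 108, 181: 110, 183: 110, 185: 110, 187: 110, 189: 111, 191: 110, 193: 131}
rows 164.0 193.0 cols 282.0 302.0
[(np.float64(0.8877551020408163), 85, 46, 3), (np.float64(0.8841059602649006), 90, 50, 0), (np.float64(0.8830508474576271), 85, 50, 3), (np.float64(0.8830508474576271), 85, 48, 3), (np.float64(0.8828522920203735), 85, 44, 3), (np.float64(0.8826446280991735), 90, 44, 3)]
```

It is turning now (about 15–20° past flat), so I'll continue.

>>> send_rows([
  {"tx": -0.001,"ty": 0,"tz": 0.006,"yaw": 0,"gripper": 0},
  {"tx": -0.002,"ty": 0,"tz": 0.012,"yaw": 0,"gripper": 0},
  {"tx": -0.004,"ty": 0,"tz": 0.017,"yaw": 0,"gripper": 0},
  {"tx": -0.007,"ty": 0,"tz": 0.021,"yaw": 0,"gripper": 0},
  {"tx": -0.01,"ty": 0,"tz": 0.024,"yaw": 0,"gripper": 0},
  {"tx": -0.013,"ty": 0,"tz": 0.024,"yaw": 0,"gripper": 0},
  {"tx": -0.013,"ty": 0,"tz": 0.024,"yaw": 0,"gripper": 0},
])

```text
clock: 28.85
ee_pos: [0.4908, 0.1783, 0.0302]
orientation: [[-0.159, -0.987, -0.001], [-0.987, 0.159, -0.002], [0.002, 0.0, -1.0]]
ft_force: [-4.1, -25.7, 20.8]
grip_width: 0.0582
```

```bash
python3 - <<'E'
from h import *
cmd(); rows()
fit3(-1,ms=[44,46,48,50],ws=range(-3,22,3),phis=range(85,161,5),top=6)
E
```

```text
clock 28.85 pos [0.4908 0.1783 0.0302] ydir 170.84 w 0.0582 F [ -4.1 -25.7  20.8]
rows 168 197 cols 282 302 R: {168: 213, 170: 213, 172: 212, 174: 212, 176: 211, 178: 213, 180: 212, 182: 213, 184: 220, 186: 90, 188: 103, 190: 103, 192: 104, 194: 103, 196: 113}
rows 168.0 197.0 cols 282.0 302.0
[(np.float64(0.8866995073891626), 90, 50, 0), (np.float64(0.88379705400982), 90, 46, 3), (np.float64(0.8801916932907349), 155, 44, 0), (np.float64(0.8794788273615635), 90, 44, 3), (np.float64(0.8771929824561403), 155, 48, -3), (np.float64(0.8764607679465777), 85, 44, 3)]
```

```bash
cat >> h.py <<'E'
def bfit(rt,rb,sgn=-1,m=48,x0=(115,3),G=None):
    # from rows of top/bottom of the base ellipse: phi and perpendicular shift w (mm, normal to axis, upward side)
    from scipy.optimize import least_squares
    if G is None: G=np.array(read_state()["ee_pos"])+[0,0,.019]
    a=np.linspace(0,2*np.pi,80); J=np.array([.987,-.16,0])
    def f(x):
        r=np.radians(x[0]); b=np.cos(r)*np.array([0,0,1])+sgn*np.sin(r)*YP; n=np.sin(r)*np.array([0,0,1])-sgn*np.cos(r)*YP
        q=proj("side",G+n*x[1]/1000+b*(.08-m/1000)+.03*(np.cos(a)[:,None]*J+np.sin(a)[:,None]*n))[:,1]; return [q.min()-rt,q.max()-rb]
    s=least_squares(f,x0); print("phi,w",s.x.round(1),s.fun.round(2)); return s.x
E
python3 - <<'E'
from h import *
bfit(185.3,198)
bfit(185.3,198,m=44)
z=.0446+.019
bfit(178.3,193.8,G=np.array([.4906,.1717,z]))
bfit(164.3,181.3,G=np.array([.4896,.1718,.0836+.019]),x0=(95,0))
E
```

```text
phi,w [ 1.128e+02 -1.000e-01] [-0. -0.]
phi,w [113.    5.1] [-0.  0.]
phi,w [103.5   4.4] [-0. -0.]
phi,w [99.8  6.6] [0. 0.]
```

Partly turned (about 113°), partly slid; the low scale limits the stroke. The reader block is fixed and 31 mm taller, so its free side gives a longer downstroke. I'll go there and repeat the lever.

>>> send_rows([
  {"tx": 0,"ty": 0,"tz": -0.1,"yaw": 0,"gripper": 0},
  {"tx": 0.03,"ty": 0,"tz": -0.2,"yaw": 0.05,"gripper": 0},
  {"tx": 0.03,"ty": 0,"tz": -0.22,"yaw": 0.5,"gripper": 0},
  {"tx": 0.03,"ty": 0,"tz": -0.22,"yaw": 0.5,"gripper": 0},
  {"tx": 0.03,"ty": 0,"tz": -0.22,"yaw": 0.5,"gripper": 0},
  {"tx": 0.03,"ty": 0,"tz": -0.22,"yaw": 0.5,"gripper": 0},
  {"tx": 0.03,"ty": 0,"tz": -0.22,"yaw": 0.5,"gripper": 0},
  {"tx": 0.03,"ty": 0,"tz": -0.22,"yaw": 0.5,"gripper": 0},
  {"tx": 0.03,"ty": 0,"tz": -0.22,"yaw": 0.5,"gripper": 0},
  {"tx": 0.03,"ty": 0,"tz": -0.22,"yaw": 0.5,"gripper": 0},
  {"tx": 0.03,"ty": 0,"tz": -0.22,"yaw": 0.98,"gripper": 0},
  {"tx": 0.03,"ty": 0,"tz": -0.22,"yaw": 0.98,"gripper": 0},
  {"tx": 0.03,"ty": 0,"tz": -0.22,"yaw": 0.98,"gripper": 0},
  {"tx": 0.03,"ty": 0,"tz": -0.22,"yaw": 0.98,"gripper": 0},
  {"tx": 0.03,"ty": 0,"tz": -0.22,"yaw": 0.98,"gripper": 0},
  {"tx": 0.03,"ty": 0,"tz": -0.22,"yaw": 0.98,"gripper": 0},
  {"tx": 0.03,"ty": 0,"tz": -0.22,"yaw": 0.98,"gripper": 0},
  {"tx": 0.03,"ty": 0,"tz": -0.22,"yaw": 0.98,"gripper": 0},
  {"tx": 0.03,"ty": 0,"tz": -0.22,"yaw": 0.98,"gripper": 0},
])

```text
clock: 31.38
ee_pos: [0.488, 0.162, 0.1616]
orientation: [[0.097, 0.995, 0.001], [0.995, -0.097, 0.0], [0.0, 0.001, -1.0]]
ft_force: [0.3, -0.5, -1.2]
grip_width: 0.0586
```

```bash
cat >> h.py <<'E'
ER=np.array([.6868,-.0482,.076]); YR=np.array([.329,.944,0])
def arcr(pts,ang=-19.2):
    cmd(*[(*(ER+u*YR)[:2].round(4),round(ER[2]+v-.019,4),ang) for u,v in (np.array(pts)/1000)])
E
python3 - <<'E'
from h import *
arcr([(45,100)]); print(read_state()["joints"].round(1))
E
```

```text
clock 31.38 pos [0.488  0.162  0.1616] ydir -5.55 w 0.0586 F [ 0.3 -0.5 -1.2]
(np.float64(0.7016), np.float64(-0.0057), np.float64(0.157), -19.2) -> {'tx': np.float64(-0.2438), 'ty': np.float64(0.3814), 'tz': np.float64(0.0079), 'yaw': np.float64(0.0759)}
[ 15.8   9.3 122.2  -0.   48.4  21.3]
```

>>> send_rows([
  {"tx": -0.244,"ty": 0.381,"tz": 0,"yaw": 0.076,"gripper": 0},
  {"tx": -0.244,"ty": 0.381,"tz": 0,"yaw": 0.076,"gripper": 0},
  {"tx": -0.244,"ty": 0.381,"tz": 0,"yaw": 0.076,"gripper": 0},
  {"tx": -0.244,"ty": 0.381,"tz": 0,"yaw": 0.076,"gripper": 0},
  {"tx": -0.244,"ty": 0.381,"tz": 0,"yaw": 0.076,"gripper": 0},
  {"tx": -0.244,"ty": 0.381,"tz": 0.05,"yaw": 0.076,"gripper": 0},
  {"tx": -0.244,"ty": 0.381,"tz": 0.075,"yaw": 0.076,"gripper": 0},
  {"tx": -0.244,"ty": 0.381,"tz": 0.075,"yaw": 0.076,"gripper": 0},
])

```text
clock: 32.38
ee_pos: [0.6999, -0.0055, 0.1151]
orientation: [[0.328, 0.945, -0.002], [0.945, -0.328, 0.0], [-0.001, -0.002, -1.0]]
ft_force: [0.7, 0.6, -0.2]
grip_width: 0.0583
```

```bash
python3 - <<'E'
from h import *
arcr([(42,20),(41,2),(40.5,-8),(37.5,-17),(33,-24.5),(28,-31)])
im=read_camera("side"); h=cv2.cvtColor(im,cv2.COLOR_RGB2HSV); M=((h[...,0]<16)&(h[...,1]>130)&(h[...,2]>40)); M[245:]=0; M[:,300:][:, :20]=0
n,l,s,_=cv2.connectedComponentsWithStats(M.astype(np.uint8)); print(s[s[:,4]>40])
cv2.imwrite("pics/s10.png",cv2.resize(im[130:250,310:430],None,fx=5,fy=5,interpolation=cv2.INTER_CUBIC)[:,:,::-1])
E
```

```text
clock 32.38 pos [ 0.6999 -0.0055  0.1151] ydir -19.17 w 0.0583 F [ 0.7  0.6 -0.2]
(np.float64(0.7006), np.float64(-0.0086), np.float64(0.077), -19.2) -> {'tx': np.float64(-0.0044), 'ty': np.float64(0.003), 'tz': np.float64(0.0635), 'yaw': np.float64(0.0002)}
(np.float64(0.7003), np.float64(-0.0095), np.float64(0.059), -19.2) -> {'tx': np.float64(-0.006), 'ty': np.float64(0.0031), 'tz': np.float64(0.0935), 'yaw': np.float64(0.0002)}
(np.float64(0.7001), np.float64(-0.01), np.float64(0.049), -19.2) -> {'tx': np.float64(-0.0068), 'ty': np.float64(0.0031), 'tz': np.float64(0.1102), 'yaw': np.float64(0.0002)}
(np.float64(0.6991), np.float64(-0.0128), np.float64(0.04), -19.2) -> {'tx': np.float64(-0.0118), 'ty': np.float64(0.0031), 'tz': np.float64(0.1252), 'yaw': np.float64(0.0002)}
(np.float64(0.6977), np.float64(-0.017), np.float64(0.0325), -19.2) -> {'tx': np.float64(-0.0192), 'ty': np.float64(0.0032), 'tz': np.float64(0.1377), 'yaw': np.float64(0.0002)}
(np.float64(0.696), np.float64(-0.0218), np.float64(0.026), -19.2) -> {'tx': np.float64(-0.0276), 'ty': np.float64(0.0032), 'tz': np.float64(0.1485), 'yaw': np.float64(0.0002)}
[[     0      0    640    400 255211]
 [    27      0     56     45    301]
 [   371    162     24     23    435]]
```

>>> send_rows([
  {"tx": -0.004,"ty": 0.002,"tz": 0.06,"yaw": 0,"gripper": 0},
  {"tx": -0.005,"ty": 0.002,"tz": 0.08,"yaw": 0,"gripper": 0},
  {"tx": -0.006,"ty": 0.002,"tz": 0.09,"yaw": 0,"gripper": 0},
  {"tx": -0.006,"ty": 0.002,"tz": 0.1,"yaw": 0,"gripper": 0},
  {"tx": -0.006,"ty": 0.002,"tz": 0.11,"yaw": 0,"gripper": 0},
  {"tx": -0.008,"ty": 0.002,"tz": 0.117,"yaw": 0,"gripper": 0},
  {"tx": -0.01,"ty": 0.002,"tz": 0.123,"yaw": 0,"gripper": 0},
  {"tx": -0.01,"ty": 0.002,"tz": 0.123,"yaw": 0,"gripper": 0},
])

```text
clock: 33.42
ee_pos: [0.7014, -0.0107, 0.0441]
orientation: [[0.33, 0.944, 0.002], [0.944, -0.33, 0.001], [0.002, 0.002, -1.0]]
ft_force: [-0.2, 13.5, 7.1]
grip_width: 0.0582
```

```bash
cat >> h.py <<'E'
def rfit(top=6,ms=range(36,60,4),ws=range(0,26,4),phis=range(95,181,5)):
    im=read_camera("side"); h=cv2.cvtColor(im,cv2.COLOR_RGB2HSV); M=((h[...,0]<16)&(h[...,1]>130)&(h[...,2]>40)).astype(np.uint8); M[245:]=0; M[:,:340]=0
    n,l,s,_=cv2.connectedComponentsWithStats(M); k=1+np.argmax(s[1:,4]); M=(l==k); print(s[k])
    ys,xs=np.nonzero(M); c=int(np.median(xs)); print({int(r):int(im[r,c-2:c+3,0].mean()) for r in range(ys.min(),ys.max()+1,2)})
    G=np.array(read_state()["ee_pos"])+[0,0,.019]; a=np.linspace(0,2*np.pi,40); J=np.array([.944,-.329,0]); res=[]
    # block in front of the cup: hides what projects inside it
    B8=[ER+np.array([0,0,z])+YR*y+J*x for x in(-.025,.025) for y in(0,-.07) for z in(0,-.07)]
    O=np.zeros((400,640),np.uint8); cv2.fillConvexPoly(O,cv2.convexHull(np.round(proj("side",B8)).astype(np.int32)),1)
    for f in phis:
      r=np.radians(f); b=np.cos(r)*np.array([0,0,1])+np.sin(r)*YR; c=np.cross(J,b); nn=np.sin(r)*np.array([0,0,1])-np.cos(r)*YR
      for m in ms:
        for w in ws:
          P=np.concatenate([G+nn*w/1000+b*q+.03*(np.cos(a)[:,None]*J+np.sin(a)[:,None]*c) for q in(-m/1000,.08-m/1000)])
          B=np.zeros((400,640),np.uint8); cv2.fillConvexPoly(B,cv2.convexHull(np.round(proj("side",P)).astype(np.int32)),1); B&=1-O; Mo=M&(O==0)
          res.append((round((B&Mo).sum()/(B|Mo).sum(),3),f,m,w))
    print(sorted(res)[::-1][:top])
E
python3 - <<'E'
from h import *
cmd(); rfit()
E
```

```text
clock 33.42 pos [ 0.7014 -0.0107  0.0441] ydir -19.29 w 0.0582 F [-0.2 13.5  7.1]
[371 183  23  22 397]
{183: 53, 185: 93, 187: 88, 189: 138, 191: 224, 193: 219, 195: 219, 197: 219, 199: 219, 201: 220, 203: 195}
[(np.float64(0.825), 130, 44, 12), (np.float64(0.824), 125, 36, 16), (np.float64(0.821), 130, 40, 12), (np.float64(0.816), 125, 40, 12), (np.float64(0.816), 120, 36, 16), (np.float64(0.815), 125, 40, 16)]
```

>>> send_rows([
  {"tx": -0.002,"ty": 0,"tz": 0.006,"yaw": 0,"gripper": 0},
  {"tx": -0.004,"ty": 0,"tz": 0.012,"yaw": 0,"gripper": 0},
  {"tx": -0.008,"ty": 0,"tz": 0.018,"yaw": 0,"gripper": 0},
  {"tx": -0.012,"ty": 0,"tz": 0.024,"yaw": 0,"gripper": 0},
  {"tx": -0.017,"ty": 0,"tz": 0.029,"yaw": 0,"gripper": 0},
  {"tx": -0.022,"ty": 0,"tz": 0.034,"yaw": 0,"gripper": 0},
  {"tx": -0.022,"ty": 0,"tz": 0.034,"yaw": 0,"gripper": 0},
])

```text
clock: 34.35
ee_pos: [0.6971, -0.0226, 0.0233]
orientation: [[0.33, 0.944, 0.003], [0.944, -0.33, 0.002], [0.003, 0.002, -1.0]]
ft_force: [1.4, 19.0, 1.4]
grip_width: 0.0578
```

```bash
python3 - <<'E'
from h import *
cmd(); rfit()
E
```

```text
clock 34.35 pos [ 0.6971 -0.0226  0.0233] ydir -19.28 w 0.0578 F [ 1.4 19.   1.4]
[371 193  23  19 250]
{193: 79, 195: 108, 197: 107, 199: 101, 201: 167, 203: 102, 205: 106, 207: 115, 209: 115, 211: 115}
[(np.float64(0.722), 120, 44, 16), (np.float64(0.719), 120, 48, 16), (np.float64(0.718), 120, 40, 16), (np.float64(0.718), 120, 36, 16), (np.float64(0.715), 125, 48, 12), (np.float64(0.709), 120, 52, 16)]
```

>>> send_rows([
  {"tx": -0.003,"ty": 0,"tz": -0.002,"yaw": 0,"gripper": 0},
  {"tx": -0.006,"ty": 0,"tz": -0.004,"yaw": 0,"gripper": 0},
  {"tx": -0.009,"ty": 0,"tz": -0.005,"yaw": 0,"gripper": 0},
  {"tx": -0.012,"ty": 0,"tz": -0.005,"yaw": 0,"gripper": 0},
  {"tx": -0.012,"ty": 0,"tz": -0.005,"yaw": 0,"gripper": 0},
])

```text
clock: 35.02
ee_pos: [0.696, -0.0273, 0.0264]
orientation: [[0.33, 0.944, 0.005], [0.944, -0.33, 0.004], [0.005, 0.004, -1.0]]
ft_force: [13.2, 39.2, -5.5]
grip_width: 0.0582
```

>>> send_rows([
  {"tx": 0.015,"ty": 0,"tz": 0,"yaw": 0,"gripper": 0},
  {"tx": 0.03,"ty": 0,"tz": -0.03,"yaw": 0,"gripper": 0},
  {"tx": 0.05,"ty": 0,"tz": -0.12,"yaw": 0,"gripper": 0},
  {"tx": 0.05,"ty": 0,"tz": -0.2,"yaw": 0,"gripper": 0},
  {"tx": 0.05,"ty": 0,"tz": -0.2,"yaw": 0,"gripper": 0},
])

```text
clock: 35.65
ee_pos: [0.7061, -0.0031, 0.1509]
orientation: [[0.33, 0.944, 0.008], [0.944, -0.33, -0.0], [0.002, 0.008, -1.0]]
ft_force: [-0.3, 0.3, -1.3]
grip_width: 0.0582
```

```bash
python3 - <<'E'
from h import *
cmd(); rfit(phis=range(95,196,5))
a=cv2.resize(read_camera("side")[120:220,330:430],None,fx=6,fy=6,interpolation=cv2.INTER_CUBIC)
cv2.imwrite("pics/s11.png",a[:,:,::-1])
E
```

```text
clock 35.65 pos [ 0.7061 -0.0031  0.1509] ydir -19.28 w 0.0582 F [-0.3  0.3 -1.3]
[373 144  24  29 594]
{144: 88, 146: 106, 148: 106, 150: 100, 152: 177, 154: 99, 156: 105, 158: 103, 160: 103, 162: 106, 164: 106, 166: 105, 168: 106, 170: 105, 172: 106}
[(np.float64(0.838), 130, 48, 16), (np.float64(0.835), 130, 40, 16), (np.float64(0.834), 130, 44, 16), (np.float64(0.834), 100, 44, 20), (np.float64(0.832), 130, 56, 12), (np.float64(0.831), 125, 56, 12)]
```

View pics/s11.png

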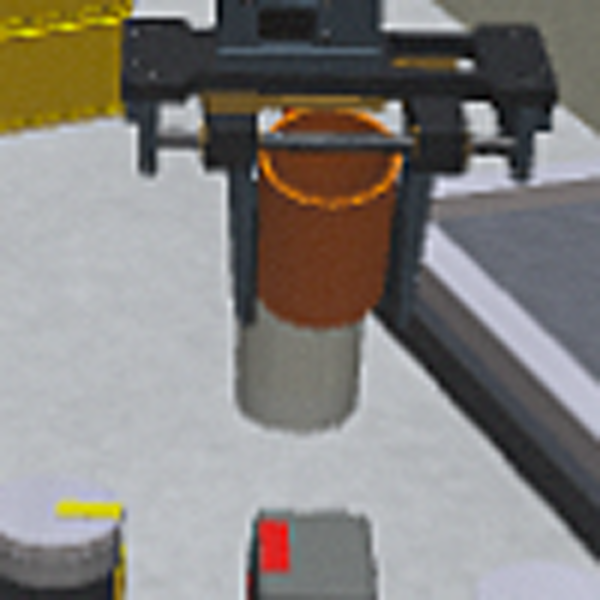

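The cup is mouth-up in the jaws, leaning roughly 19° with the rim toward the camera (rim ellipse about (333,157) in the crop). That lean is small enough for it to stand up by itself when set down. Next I carry it over the scale.

```bash
python3 - <<'E'
from h import *
cmd((.5037,.2584,.15,-9.2),(.5037,.2584,.078,-9.2))
E
```

```text
clock 35.75 pos [ 0.7036 -0.0032  0.1461] ydir -19.28 w 0.0585 F [-0.1  0.2 -2.4]
(0.5037, 0.2584, 0.15, -9.2) -> {'tx': np.float64(0.3015), 'ty': np.float64(-0.4584), 'tz': np.float64(-0.0071), 'yaw': np.float64(-0.056)}
(0.5037, 0.2584, 0.078, -9.2) -> {'tx': np.float64(0.3014), 'ty': np.float64(-0.4585), 'tz': np.float64(0.1129), 'yaw': np.float64(-0.056)}
```

>>> send_rows([
  {"tx": 0.3015,"ty": -0.4585,"tz": -0.02,"yaw": -0.056,"gripper": 0},
  {"tx": 0.3015,"ty": -0.4585,"tz": -0.02,"yaw": -0.056,"gripper": 0},
  {"tx": 0.3015,"ty": -0.4585,"tz": -0.02,"yaw": -0.056,"gripper": 0},
  {"tx": 0.3015,"ty": -0.4585,"tz": -0.02,"yaw": -0.056,"gripper": 0},
  {"tx": 0.3015,"ty": -0.4585,"tz": -0.02,"yaw": -0.056,"gripper": 0},
  {"tx": 0.3015,"ty": -0.4585,"tz": -0.02,"yaw": -0.056,"gripper": 0},
  {"tx": 0.3015,"ty": -0.4585,"tz": -0.02,"yaw": -0.056,"gripper": 0},
  {"tx": 0.3015,"ty": -0.4585,"tz": 0.06,"yaw": -0.056,"gripper": 0},
  {"tx": 0.3015,"ty": -0.4585,"tz": 0.112,"yaw": -0.056,"gripper": 0},
  {"tx": 0.3015,"ty": -0.4585,"tz": 0.112,"yaw": -0.056,"gripper": 0},
  {"tx": 0.3015,"ty": -0.4585,"tz": 0.112,"yaw": -0.056,"gripper": 0},
])

```text
clock: 37.12
ee_pos: [0.5044, 0.258, 0.0785]
orientation: [[0.161, 0.987, 0.001], [0.987, -0.161, 0.0], [0.0, 0.001, -1.0]]
ft_force: [-0.4, -0.7, -1.9]
grip_width: 0.0582
```

```bash
cat >> h.py <<'E'
def cupfit(ztry=None,sgn=1,ms=range(36,64,4),ws=range(0,26,4),phis=range(140,196,4),top=5):
    im=read_camera("side"); M=om(); M[212:]=0; p=np.argwhere(M)[:,::-1].astype(np.int32); H=np.zeros((400,640),np.uint8); cv2.fillConvexPoly(H,cv2.convexHull(p),1)
    G=np.array(read_state()["ee_pos"])+[0,0,.019]; a=np.linspace(0,2*np.pi,40); J=np.array([.987,-.16,0]); res=[]
    for f in phis:
      r=np.radians(f); b=np.cos(r)*np.array([0,0,1])+np.sin(r)*YP; c=np.cross(J,b); nn=np.sin(r)*np.array([0,0,1])-np.cos(r)*YP
      for m in ms:
        for w in ws:
          P=np.concatenate([G+nn*w/1000+b*q+.03*(np.cos(a)[:,None]*J+np.sin(a)[:,None]*c) for q in(-m/1000,.08-m/1000)])
          B=np.zeros((400,640),np.uint8); cv2.fillConvexPoly(B,cv2.convexHull(np.round(proj("side",P)).astype(np.int32)),1)
          res.append((round((B&H).sum()/(B|H).sum(),3),f,m,w,(P[:,2].min()-.045).round(4)))
    print("bbox",p.min(0),p.max(0)); print(sorted(res)[::-1][:top])
E
python3 - <<'E'
from h import *
cmd(); cupfit(top=8)
E
```

```text
clock 37.12 pos [0.5044 0.258  0.0785] ydir -9.26 w 0.0582 F [-0.4 -0.7 -1.9]
bbox [281 136] [299 166]
[(np.float64(0.895), 140, 60, 8, np.float64(0.0236)), (np.float64(0.89), 140, 48, 16, np.float64(0.0195)), (np.float64(0.889), 140, 56, 12, np.float64(0.0231)), (np.float64(0.889), 140, 52, 12, np.float64(0.02)), (np.float64(0.887), 144, 60, 8, np.float64(0.0239)), (np.float64(0.887), 144, 40, 20, np.float64(0.0148)), (np.float64(0.887), 144, 36, 24, np.float64(0.0139)), (np.float64(0.887), 140, 40, 20, np.float64(0.016))]
```

>>> send_rows([
  {"tx": 0,"ty": 0,"tz": 0.008,"yaw": 0,"gripper": 0},
  {"tx": 0,"ty": 0,"tz": 0.016,"yaw": 0,"gripper": 0},
  {"tx": 0,"ty": 0,"tz": 0.02,"yaw": 0,"gripper": 0},
  {"tx": 0,"ty": 0,"tz": 0.02,"yaw": 0,"gripper": 0},
])

```text
clock: 37.72
ee_pos: [0.5032, 0.2585, 0.0654]
orientation: [[0.16, 0.987, -0.0], [0.987, -0.16, -0.0], [-0.0, -0.0, -1.0]]
ft_force: [0.5, 0.4, -1.3]
grip_width: 0.058
```

>>> send_rows([
  {"tx": 0,"ty": 0,"tz": 0.005,"yaw": 0,"gripper": 0},
  {"tx": 0,"ty": 0,"tz": 0.009,"yaw": 0,"gripper": 0},
  {"tx": 0,"ty": 0,"tz": 0.009,"yaw": 0,"gripper": 0},
])

```text
clock: 38.1
ee_pos: [0.5032, 0.2584, 0.06]
orientation: [[0.16, 0.987, -0.0], [0.987, -0.16, -0.0], [-0.0, -0.0, -1.0]]
ft_force: [-0.0, -0.1, -1.4]
grip_width: 0.0583
```

>>> send_rows([
  {"tx": 0,"ty": 0,"tz": 0.004,"yaw": 0,"gripper": 0},
  {"tx": 0,"ty": 0,"tz": 0.008,"yaw": 0,"gripper": 0},
  {"tx": 0,"ty": 0,"tz": 0.008,"yaw": 0,"gripper": 0},
])

```text
clock: 38.48
ee_pos: [0.5032, 0.2584, 0.0552]
orientation: [[0.16, 0.987, -0.0], [0.987, -0.16, -0.0], [-0.0, -0.0, -1.0]]
ft_force: [-0.8, -0.6, -0.8]
grip_width: 0.0586
```

```bash
python3 - <<'E'
from h import *
cmd(); p=np.argwhere(om())[:,::-1]; print(p.min(0),p.max(0)); print(proj("side",[[.505,.255,.045],[.508,.285,.045],[.502,.2527,.045]]))
im=read_camera("side"); print({r:im[r,287:294].mean(0).astype(int).tolist() for r in range(138,186,2)})
E
```

```text
clock 38.48 pos [0.5032 0.2584 0.0552] ydir -9.2 w 0.0586 F [-0.8 -0.6 -0.8]
[281 144] [299 172]
[[290.72241635 173.04431522]
 [289.76844546 168.90870461]
 [289.93307322 173.47825814]]
{138: [36, 36, 37], 140: [67, 57, 42], 142: [107, 79, 38], 144: [99, 46, 18], 146: [110, 113, 116], 148: [68, 43, 32], 150: [103, 55, 29], 152: [101, 53, 29], 154: [132, 72, 28], 156: [101, 55, 32], 158: [103, 55, 33], 160: [102, 54, 31], 162: [102, 55, 32], 164: [102, 55, 31], 166: [103, 57, 34], 168: [103, 56, 34], 170: [101, 54, 32], 172: [118, 83, 71], 174: [143, 148, 158], 176: [149, 154, 166], 178: [147, 151, 163], 180: [130, 134, 142], 182: [195, 200, 211], 184: [174, 177, 180]}
```

>>> send_rows([
  {"tx": 0,"ty": 0,"tz": 0.004,"yaw": 0,"gripper": 0},
  {"tx": 0,"ty": 0,"tz": 0.006,"yaw": 0,"gripper": 0},
  {"tx": 0,"ty": 0,"tz": 0.006,"yaw": 0,"gripper": 0},
])

```text
clock: 38.95
ee_pos: [0.5039, 0.2592, 0.0535]
orientation: [[0.16, 0.987, 0.001], [0.987, -0.16, 0.001], [0.001, 0.0, -1.0]]
ft_force: [-10.3, 0.5, 29.3]
grip_width: 0.0583
```

>>> send_rows([
  {"tx": 0,"ty": 0,"tz": -0.003,"yaw": 0,"gripper": 0.3},
  {"tx": 0,"ty": 0,"tz": -0.003,"yaw": 0,"gripper": 0.66},
  {"tx": 0,"ty": 0,"tz": -0.003,"yaw": 0,"gripper": 0.68},
  {"tx": 0,"ty": 0,"tz": -0.003,"yaw": 0,"gripper": 0.7},
  {"tx": 0,"ty": 0,"tz": -0.003,"yaw": 0,"gripper": 0.72},
  {"tx": 0,"ty": 0,"tz": -0.003,"yaw": 0,"gripper": 0.74},
  {"tx": 0,"ty": 0,"tz": -0.003,"yaw": 0,"gripper": 0.76},
  {"tx": 0,"ty": 0,"tz": -0.003,"yaw": 0,"gripper": 0.76},
  {"tx": 0,"ty": 0,"tz": -0.003,"yaw": 0,"gripper": 0.76},
])

```text
clock: 40.08
ee_pos: [0.5034, 0.2585, 0.0537]
orientation: [[0.16, 0.987, 0.0], [0.987, -0.16, 0.0], [0.0, 0.0, -1.0]]
ft_force: [0.1, -0.1, 0.6]
grip_width: 0.0693
```

```bash
python3 - <<'E'
from h import *
cmd(); M=om(); p=np.argwhere(M)[:,::-1]; print(p.min(0),p.max(0)); print(fitcyl("side",M,.03,.08,.045,[.508,.28]))
im=read_camera("side"); print({r:im[r,287:294,0].mean().astype(int).tolist() for r in range(136,182,2)})
E
```

```text
clock 40.08 pos [0.5034 0.2585 0.0537] ydir -9.2 w 0.0693 F [ 0.1 -0.1  0.6]
[282 144] [299 173]
(array([0.51195462, 0.27374007]), np.float64(1.097435977205805))
{136: 46, 138: 43, 140: 48, 142: 108, 144: 128, 146: 107, 148: 60, 150: 153, 152: 126, 154: 125, 156: 127, 158: 125, 160: 125, 162: 126, 164: 127, 166: 125, 168: 127, 170: 125, 172: 136, 174: 141, 176: 148, 178: 147, 180: 131}
```

>>> send_rows([
  {"tx": 0,"ty": 0,"tz": 0,"yaw": 0,"gripper": 1},
  {"tx": 0,"ty": 0,"tz": 0,"yaw": 0,"gripper": 1},
  {"tx": 0,"ty": 0,"tz": 0,"yaw": 0,"gripper": 1},
  {"tx": 0,"ty": 0,"tz": -0.02,"yaw": 0,"gripper": 1},
  {"tx": 0,"ty": 0,"tz": -0.1,"yaw": 0,"gripper": 1},
  {"tx": 0,"ty": 0,"tz": -0.2,"yaw": 0,"gripper": 1},
  {"tx": 0,"ty": 0,"tz": -0.3,"yaw": 0,"gripper": 1},
  {"tx": -0.1,"ty": 0,"tz": -0.35,"yaw": 0,"gripper": 1},
  {"tx": -0.2,"ty": 0,"tz": -0.35,"yaw": 0,"gripper": 1},
  {"tx": -0.3,"ty": 0,"tz": -0.35,"yaw": 0,"gripper": 1},
  {"tx": -0.3,"ty": 0,"tz": -0.35,"yaw": 0,"gripper": 1},
  {"tx": -0.3,"ty": 0,"tz": -0.35,"yaw": 0,"gripper": 1},
])

```text
clock: 41.68
ee_pos: [0.4748, 0.0809, 0.2644]
orientation: [[0.161, 0.987, 0.001], [0.987, -0.161, 0.0], [0.0, 0.001, -1.0]]
ft_force: [-0.3, 0.3, -0.1]
grip_width: 0.0912
```

```bash
python3 - <<'E'
from h import *
cmd(); M=om(); p=np.argwhere(M)[:,::-1]; print(p.min(0),p.max(0)); print("side colour",fitcyl("side",M,.03,.08,.045,[.508,.28]))
im=read_camera("side"); print({r:im[r,287:294,0].mean().astype(int).tolist() for r in range(136,182,2)})
Z={"orange_cup":(.03,.08,.045),"tin":(.03,.085,.006),"white_cup":(.03,.08,.004),"amber_jar":(.027,.075,.004),"blue_jar":(.028,.07,0),"solvent":(.032,.17,0),"can":(.033,.1,0),"tape":(.045,.024,0)}
for c in("top","side"):
    im=read_camera(c)
    if c=="top":
        h=cv2.cvtColor(im,cv2.COLOR_RGB2HSV); M=((h[...,0]<16)&(h[...,1]>130)&(h[...,2]>40)); M[:,280:]=0; M[:160]=0; M[:,:150]=0
        n,l,s,_=cv2.connectedComponentsWithStats(M.astype(np.uint8)); print(s[1:][s[1:,4]>50])
        if n>1: k=1+np.argmax(s[1:,4]); print("top colour",fitcyl("top",l==k,.03,.08,.045,[.508,.28]))
    for n in Z:
        for o in silhouettes(c,n)[:1]:
            r,h,z=Z[n]; b=o["bbox"]; g=ray(c,[(b[0]+b[2])/2,(b[1]+b[3])/2],z+h/2)[0][:2]; x,e=fitcyl(c,o["mask"],r,h,z,g)
            print(c,n,round(o["p"],2),np.array(b).round(),x.round(3),round(e,1))
E
```

```text
clock 41.67 pos [0.4748 0.0809 0.2644] ydir -9.24 w 0.0912 F [-0.3  0.3 -0.1]
[281 144] [299 173]
side colour (array([0.51038732, 0.27401732]), np.float64(0.6540506955529963))
{136: 126, 138: 126, 140: 125, 142: 135, 144: 120, 146: 125, 148: 127, 150: 147, 152: 123, 154: 124, 156: 124, 158: 124, 160: 125, 162: 124, 164: 125, 166: 125, 168: 124, 170: 124, 172: 134, 174: 139, 176: 146, 178: 145, 180: 129}
[[199 195  13  24 245]]
top colour (array([0.5097464 , 0.31126649]), np.float64(10.998741631557834))
top orange_cup 0.7 [198. 193. 212. 214.] [0.511 0.313] 10.5
top tin 0.67 [335. 169. 361. 199.] [ 0.57 -0.04] 0.5
top white_cup 0.62 [414. 230. 445. 255.] [ 0.42  -0.241] 0.2
top amber_jar 0.59 [452. 234. 479. 256.] [ 0.416 -0.329] 1.9
top blue_jar 0.6 [324. 244. 339. 262.] [0.398 0.005] 4.5
top solvent 0.81 [253.  86. 278. 131.] [0.755 0.161] 3.2
top can 0.96 [387. 106. 415. 139.] [ 0.731 -0.178] 0.8
top tape 0.61 [435. 130. 470. 167.] [ 0.673 -0.321] 0.7
side orange_cup 0.77 [276. 141. 298. 173.] [0.506 0.279] 0.1
side tin 0.93 [327. 200. 347. 239.] [ 0.571 -0.049] 0.2
side white_cup 0.73 [284. 250. 312. 296.] [ 0.422 -0.241] 0.7
side amber_jar 0.89 [291. 284. 323. 328.] [ 0.42  -0.334] 0.7
side blue_jar 0.74 [260. 206. 281. 236.] [0.401 0.007] 1.0
side solvent 0.63 [366. 136. 391. 193.] [0.765 0.161] 1.9
side can 0.57 [406. 214. 435. 261.] [ 0.735 -0.185] 1.3
side tape 0.93 [399. 274. 441. 310.] [ 0.674 -0.326] 0.3
```

```bash
python3 - <<'E'
from h import *
im=read_camera("top"); h=cv2.cvtColor(im,cv2.COLOR_RGB2HSV); M=((h[...,0]>20)&(h[...,0]<36)&(h[...,1]>110)&(h[...,2]>70))
c=proj("top",[[.571,-.042,.091]])[0]; yy,xx=np.mgrid[:400,:640]; M&=((xx-c[0])**2+(yy-c[1])**2<11**2)
w=ray("top",np.argwhere(M)[:,::-1],.091)[:,:2]; v=w.mean(0)-[.5705,-.041]; print("stripe",M.sum(),w.mean(0),np.degrees(np.arctan2(v[1],v[0])))
cmd((.47,-.08,.27,-9.2))
E
```

```text
stripe 39 [ 0.58559918 -0.04724871] -22.481926754204064
clock 42.73 pos [0.4746 0.0808 0.2637] ydir -9.2 w 0.0913 F [-0.3  1.7  0.9]
(0.47, -0.08, 0.27, -9.2) -> {'tx': np.float64(-0.2657), 'ty': np.float64(0.0353), 'tz': np.float64(-0.0105), 'yaw': np.float64(-0.0)}
```

>>> send_rows([
  {"tx": -0.265,"ty": 0.035,"tz": -0.05,"yaw": 0,"gripper": 1},
  {"tx": -0.265,"ty": 0.035,"tz": -0.05,"yaw": 0,"gripper": 1},
  {"tx": -0.265,"ty": 0.035,"tz": -0.05,"yaw": 0,"gripper": 1},
  {"tx": -0.265,"ty": 0.035,"tz": -0.05,"yaw": 0,"gripper": 1},
])

```text
clock: 43.22
ee_pos: [0.47, -0.0815, 0.2942]
orientation: [[0.163, 0.987, 0.001], [0.987, -0.163, -0.0], [-0.0, 0.001, -1.0]]
ft_force: [0.1, -0.7, -0.1]
grip_width: 0.0915
```

```bash
python3 - <<'E'
from h import *
im=read_camera("top"); h=cv2.cvtColor(im,cv2.COLOR_RGB2HSV); M=((h[...,0]<16)&(h[...,1]>130)&(h[...,2]>40)); M[:,280:]=0; M[:160]=0; M[:,:150]=0
n,l,s,_=cv2.connectedComponentsWithStats(M.astype(np.uint8)); k=1+np.argmax(s[1:,4]); print(s[k],"top colour",fitcyl("top",l==k,.03,.08,.045,[.508,.28]))
o=silhouettes("top","orange_cup"); print([(x["p"],x["bbox"],fitcyl("top",x["mask"],.03,.08,.045,[.508,.28])) for x in o[:1]])
y0,x0=s[k][1],s[k][0]; g=im[y0-1:y0+s[k][3]+1:2,x0-1:x0+s[k][2]+1:2,0]; print(g)
E
```

```text
[199 195  31  25 567] top colour (array([0.50827289, 0.28955113]), np.float64(1.740079312089449))
[(0.62, [197.8, 193.6, 229.4, 217.8], (array([0.50833563, 0.28963975]), np.float64(0.715726433282839)))]
[[110 111 112 115 127 130 131 129 127 122 114 114 115 115 114 114 114]
 [111 109 118 124 108  89  77  72  90 121 117 111 118 118 114 111 115]
 [109 118 125  83  66  63  61  62  56  68 103 113 110 134 133 123 108]
 [112 131  82  61  66  64  66  61  76 109 131 144  83  82 123 139 125]
 [122 110  63  63  63  62  66 103 145 158 158 157 117  57  68 116 139]
 [126  86  60  62  62  60  92 151 161 161 161 160 134  62  57  71 123]
 [127  72  60  62  60  68 135 160 160 159 159 163 134  60  59  59  98]
 [124  72  58  60  58  85 152 158 159 160 159 161 130  60  59  57  79]
 [127  95  56  57  60  98 158 160 159 158 161 158 110  61  63  63  78]
 [121 121  60  58  58  89 159 158 160 159 159 142  77  61  65  61  80]
 [110 123 106  61  52  65 142 160 160 161 150  94  63  61  63  62 107]
 [110 114 128 113  81  66 112 158 150 140 101  64  62  64  61  79 132]
 [109 114 111 116 127 115 113 122 103  74  62  61  63  63  69 117 131]
 [111 108 109 111 109 109  97  84  76  65  62  61  73  90 118 130 116]]
```

```bash
python3 -c "
from h import *
M=om(); print(fitcyl('side',M,.03,.08,.045,[.508,.28])); print(job_done())"
```

```text
(array([0.51038732, 0.27401732]), np.float64(0.6540506955529963))
the job is handed in; nothing more can be done
None
```

The job is handed in: the tin stands on the reader's pad facing the window, and the orange cup stands mouth-up on the scale. It took about 43 s of the 72 s allowed, and the arm let go of both.

- **Tin:** It is upright and within about 3 mm of the pad's centre. Its stripe points at about -22°, and the reader's axis is at about -19°, so it is well inside the 15° limit.
- **Cup:** The tool can only yaw, so I turned the cup over by rolling it in the jaws against the fixed scale edge and then the reader block. One attempt on the scale edge did nothing. In another the cup slid in the jaws, and I had to lay it down and grip it again. I set it down leaning about 20° and it stood up by itself on release.
- **Last cup checks:** The top view shows the open inside of the cup. The two views place it differently:

| View | Cup centre (x, y, m) | Distance from plate centre (0.508, 0.286) |
|---|---|---|
| Top | (0.508, 0.290) | about 4 mm |
| Side | (0.510, 0.274) | about 12 mm |

The side camera also read the pad about 7 mm off in y, so I trust the top view more. Both are inside the 25 mm limit. The side-view position had not changed between looks about 2 s apart.

- **Bystanders:** The jars, bottle, can, tape and white cup fit their starting positions to within a few millimetres. The exception is the blue jar in the top view, which read 10 mm off with the arm partly hiding it, but the side view had it unmoved. I did not re-measure the spatula.
- **Force:** The wrist force peaked at about 41 N, once, when pushing against the reader block. I could not tell from the readings whether only the cup and fingers were pressing there.

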